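# Level a shaft on a screw lift with its loose crank

## Task

The steel shaft lies in two vee blocks, one on the fixed stand and one on the table of the screw lift, and its lift end is too low. Fit the loose crank on the square end of the lift's screw without forcing it, wind the table up until the shaft lies level, then take the crank off and stand it back on the bench; leave the shaft and everything else untouched.

Things in the scene. Friction and masses are not known exactly. Their poses are not given: they have to be found in the camera images.
- crank: loose steel crank, 0.85 kg, balanced, standing upright on its hub. Origin: centre of the hub's underside; z up its axis; +x along the arm to the grip. Hub 43 mm across, with a 19.5 mm square socket, 33 deep, open below, its sides along x and y. Arm 13 mm thick, 46 above the underside; counterweight ball 38 mm across at x = -60. 28 mm square boss on the hub, from 57 to 95 up
- crank_handle (a point): mid-height of the crank's upright black grip, 25 mm across and 66 long, standing on the arm 85 mm from the hub axis, 91 mm above the hub's underside. The grip revolves freely on its pin, so it can be held at one yaw while the crank goes round
- lift_square (a point): centre of the top of the 18 mm square end of the lift's upright screw, 222 mm above the bench; it tapers over its top 4 mm to 12 mm square and stands 32 mm above a collar 32 mm across on which the crank's hub comes to rest. The angle of the square is not measured. The screw turns stiffly (about 0.25 N m) and stays where left; one turn clockwise seen from above raises the table 5 mm
- lift: screw lift bolted to the bench. Origin: the screw's axis at bench height, z up. Base 230 x 200 mm, two guide posts at y = +-65, green yoke over them (x +-31, y +-88) with its top at 176; post nuts up to 185. Its table juts out to x = +172 with a vee block at x = 105 that carries the shaft, which lies along y
- stand: fixed stand, base 100 x 100 mm, with the second vee block, 300 mm from the lift's along the lift's y. Origin: centre of its underside, z up; top of the vee 144 mm
- shaft: loose steel shaft 32 mm across, 420 long (plus a thin 30 mm spigot at the stand end), about 2.6 kg, in the two vee blocks, whose middles are 300 mm apart. Origin: on its axis at mid-length; y along the axis towards the stand. Its axis is about 143 mm above the bench when level; the lift end starts 8 to 17 mm lower than the stand end
- shaft_lift_end (a point): centre of the shaft's end face at the lift, 60 mm beyond the middle of the lift's vee block; on the axis, 210 mm from the shaft's origin
- shaft_stand_end (a point): centre of the shaft's end face at the stand (before the spigot), 60 mm beyond the middle of the stand's vee block; on the axis, 210 mm from the shaft's origin. The shaft is level when both ends are at one height
- drill_chuck: bystander: steel drill chuck 43 mm across, 78 tall, standing; origin at the centre of its underside
- spanner: bystander: steel spanner 190 mm long lying along its x; origin under its middle
- hammer: bystander: hammer 300 mm long lying along its x; origin under its middle
- gauge_block: bystander: steel block with holes, 76 x 51 x 25 mm; origin at the centre of its underside
- square: bystander: engineer's square, stock 100 mm, blade 150 mm, 16 mm high, lying flat; origin under the middle of the stock
- oil_bottle: bystander: white bottle 56 mm across, 150 tall; origin at the centre of its underside
- tin: bystander: metal tin 72 mm across, 85 tall; origin at the centre of its underside

How it is judged:
By the outcome, as a careful person would: the job done as asked, in the order asked, and still so for the second after the job is handed in, with the robot touching nothing.
It also fails if it takes over 72 s, if anything falls off the work surface, if the arm or the gripper's body presses on something with over 40 N, if the wrist force passes 120 N, or if a joint passes its speed limit or range.

## Robot

A 7-joint arm with a two-finger parallel gripper is mounted at the origin on the work surface. World frame = base frame: x ahead of the robot, y to its left, z up, the work surface at z = 0. Lengths are in mm, angles in rad, forces in N, time in s.
With the tool pointing down it reaches from about 400 to 875 mm from the base axis. Payload 6.5 kg.
Tool frame: the origin (TCP) lies at the very end of the fingers, on their centre line; the grasp point (between the pads) lies 19 mm behind it (manip.tcp_to_grasp is the distance from the TCP to the grasp point, in mm); y points along the fingers, x is the direction in which the jaws open and shut, and the axes are right-handed (so a half turn about y gives the same grasp; the last joint's range is limited). The gripper opens to 88 mm and grips with 3 to 60 N. Pads are 18 mm wide; open, the fingers measure 123 mm over their backs; the gripper's body (75 mm by 187 mm) begins 45 mm behind the grasp point.
Start: joints at [-1.233, 0.536, -0.004, 1.538, 0.003, 1.067, -0.071], TCP at [255.39, 597.718, 238.716] pointing down, gripper open.
Joint ranges: [-2.7, 2.7], [-0.37, 2.16], [-1.27, 1.26], [0.24, 2.4], [-1.31, 4.45], [0.19, 1.91], [-2.76, 2.76]. Speed limits (rad/s): [2.39, 2.39, 3.14, 3.14, 3.14, 3.14, 3.14].

## Interface

Orientations are given as [roll, pitch, yaw] about the fixed x, y, z axes, in that order (R = Rz(yaw) Ry(pitch) Rx(roll)).
In Python, from workcell import manip gives the robot as it stands.
- The arm moves only by the shell command python3 -m crank 'ROWS' [OPENING] [FORCE]. ROWS is JSON, a list of rows, each a list of 6 numbers: the shift along the world's x, y, z in m, then the turn, a rotation vector about the world's x, y, z in degrees. In form: [[tx, ty, tz, wx, wy, wz], ...]. A call has 1 to 8 rows; each row is the pose to reach, as a shift and turn from the pose commanded when the call began; what a row does not reach only later rows make up. A row lasts 1/8 s, in which the tool goes at most 62.5 mm and 10.7 degrees, less where a joint would pass 70% of its speed; a pose out of reach is approached as far as the arm can. A call with a gripper value outside its range is refused whole. OPENING is the opening, from 0 (shut) to 1 (fully open), set as the call begins (- or left out, the last holds). The fingers move at their own pace and stop on an object; FORCE is the grip in N (left out, the last holds). Time passes only in rows, so rows that repeat a pose let the fingers close. It gives the time, the measured TCP pose, the force and the opening at its end, in the units of the state.
- manip.get_state(): the state, without advancing time (a new reading comes with each control period).
- manip.read_camera(name): name is "scene" or "top"; returns a dict with "img" (384x512x3 uint8, blue, green, red), "z_map" (384x512 float32, mm along the optical axis (not along the pixel's ray), 0 where there is no reading), "fovy" (degrees; the focal length in pixels is half the picture's height over the tangent of half this angle, whatever the lens; pixels are square), "cx", "cy" (the principal point, pixels), "k1" (the pictures are not rectified: a ray, as slopes to the right and down, at radius r is drawn at 1 + k1 r^2 times it, then the intrinsics apply), "camera_from_world" (4x4, takes a point from world to camera coordinates). Camera axes: x right, y up, looking along -z (the intrinsics and any distortion apply to the point x, -y, -z); pixel columns grow to the right and rows downward; lengths in mm; the calibration is good to about 2 mm. A picture is of the moment at which its call begins.
- manip.hand_in(): hands the job in, once; it reports no verdict.
The state is a dict: "time": time; "joint_pos": joint angles; "qd": joint speeds; "effort": joint torques, N m; "tcp_pos": TCP position; "tool_rot": TCP orientation; "ft_force": force on the tool from outside, world axes, zero at the start; "torque": the same for the moment, N m; "gripper_width": opening from 0.0 (shut) to 1.0 (fully open).
Only numpy, scipy, OpenCV 4.12 (cv2) and the standard library are available. Lean on these libraries where they do the work, as an engineer would, in place of code of your own. Each camera call takes 0.05 s, during which the arm holds its last target.

## Working session

There is one attempt and no reset: what is moved stays moved. The work goes in short steps, Python scripts to look and compute and a shell command to move; the robot and the scene stay as the last step left them, time stands still between calls to the robot, and variables do not carry over. Pictures are saved under pics/ and viewed, and the job is handed in when it is done.

```bash
ls; mkdir -p pics; cat > h.py <<'E'
import numpy as np, cv2
from workcell import manip
def cam(name):
    return manip.read_camera(name)
def save(c,name): 
    np.savez(''+name+'.npz',**{k:np.array(v) for k,v in c.items()})
def load(name):
    d=np.load(''+name+'.npz'); return {k:d[k] for k in d.files}
def K(c):
    h,w=c['img'].shape[:2]; f=h/2/np.tan(np.radians(float(c['fovy']))/2)
    return f,float(c['cx']),float(c['cy']),float(c['k1'])
def proj(c,P):
    f,cx,cy,k=K(c); P=np.atleast_2d(P); T=c['camera_from_world']
    q=P@T[:3,:3].T+T[:3,3]; x=q[:,0]/-q[:,2]; y=-q[:,1]/-q[:,2]; s=1+k*(x*x+y*y)
    return np.c_[cx+f*x*s,cy+f*y*s]
def rays(c,uv):
    f,cx,cy,k=K(c); uv=np.atleast_2d(uv).astype(float)
    d=(uv-[cx,cy])/f; s=d.copy()
    for _ in range(20): s=d/(1+k*(s**2).sum(1,keepdims=True))
    return s
def back(c,uv,z=None,plane=None):
    """z: depth ; plane: world height"""
    s=rays(c,uv); T=c['camera_from_world']; R=T[:3,:3]; t=T[:3,3]
    D=np.c_[s[:,0],-s[:,1],-np.ones(len(s))]
    o=-R.T@t; W=D@R
    if plane is not None: lam=(plane-o[2])/W[:,2]
    else: lam=np.asarray(z,float).reshape(-1)
    return o+W*lam[:,None]
def cloud(c):
    h,w=c['img'].shape[:2]; v,u=np.mgrid[:h,:w]
    P=back(c,np.c_[u.ravel(),v.ravel()],z=c['z_map'].ravel()).reshape(h,w,3)
    P[c['z_map']<=0]=np.nan
    return P
def crop(c,name,x0,y0,x1,y1,s):
    im=cv2.resize(c['img'][y0:y1,x0:x1],None,fx=s,fy=s,interpolation=cv2.INTER_CUBIC)
    st=20
    for x in range((x0//st+1)*st,x1,st): cv2.putText(im,str(x),(int((x-x0)*s),10),0,.35,(0,0,255),1); cv2.line(im,(int((x-x0+.5)*s),12),(int((x-x0+.5)*s),18),(0,0,255),1)
    for y in range((y0//st+1)*st,y1,st): cv2.putText(im,str(y),(0,int((y-y0)*s)),0,.35,(0,0,255),1); cv2.line(im,(25,int((y-y0+.5)*s)),(31,int((y-y0+.5)*s)),(0,0,255),1)
    cv2.imwrite('pics/'+name+'.png',im)
E
python3 - <<'E'
from h import *
print(manip.get_state(), manip.tcp_to_grasp)
for n in ('scene','top'):
    c=cam(n); save(c,n+'0'); cv2.imwrite(f'pics/{n}0.png',c['img']); print(n,c['fovy'],c['cx'],c['cy'],c['k1'],c['camera_from_world'].round(3).tolist())
E
```

```text
pics
{'time': 0.0, 'joint_pos': array([-1.23317866,  0.53717733, -0.00442097,  1.53882094,  0.00262269,
        1.06730829, -0.0711687 ]), 'qd': array([ 1.07470815e-03,  1.08332929e-03, -1.07912616e-03, -1.48972504e-03,
        7.97725217e-04, -5.20065741e-06,  8.33407173e-04]), 'effort': array([-4.38502402e-04, -5.70998454e+01,  9.90648083e-01, -2.51599574e+01,
       -5.63053263e-02,  1.78244401e-02,  1.47449477e-04]), 'tcp_pos': array([255.20233884, 597.15846064, 237.85237093]), 'tool_rot': array([-1.57095051,  0.00170153,  1.16707745]), 'ft_force': array([-0.10385049, -0.69603858, -0.40298659]), 'torque': array([-0.00155063,  0.00096498, -0.02600897]), 'gripper_width': 0.9951775808154419} 18.700000000000003
scene 57.33190783541063 252.503189461432 196.93465297817914 -0.0838862396485906 [[-0.198, 0.98, -0.006, 111.321], [-0.594, -0.115, 0.797, 208.424], [0.78, 0.161, 0.605, -2048.893], [0.0, 0.0, 0.0, 1.0]]
top 56.13611276638509 260.4808007651666 192.90051903279104 -0.05120707820717092 [[0.028, -1.0, 0.012, -29.81], [0.992, 0.03, 0.122, -538.267], [-0.122, 0.008, 0.992, -1308.011], [0.0, 0.0, 0.0, 1.0]]
```

View pics/scene0.png

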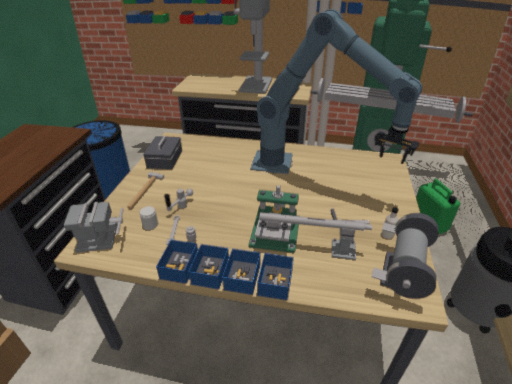

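View pics/top0.png

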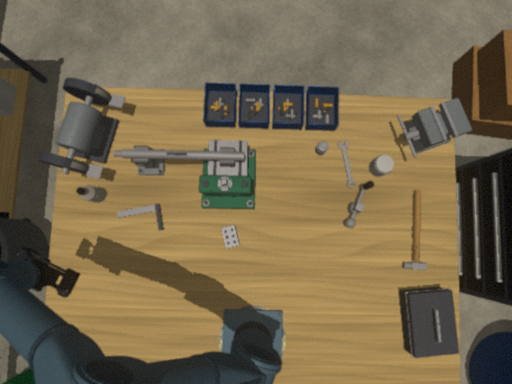

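The top view shows the lift screw near (224,183), the crank hub near (357,207) with its black grip at (369,185) and ball at (350,223), and the shaft from (128,154) to (246,156). I'll enlarge these.

```bash
python3 - <<'E'
from h import *
c=load('top0'); crop(c,'t_crank',325,130,425,240,5.4); crop(c,'t_lift',190,130,270,215,7); crop(c,'t_shaft',105,130,265,190,5)
P=cloud(c)
for uv in [(224,183),(368,185),(350,223),(356,208),(245,156),(130,154),(321,148),(382,166),(230,237)]: print(uv,P[uv[1],uv[0]].round(1), [P[uv[1]+a,uv[0]+b,2].round(0) for a in(-1,0,1) for b in(-1,0,1)])
E
```

```text
(224, 183) [544.2 105.3 221.2] [np.float64(224.0), np.float64(221.0), np.float64(224.0), np.float64(223.0), np.float64(221.0), np.float64(221.0), np.float64(221.0), np.float64(218.0), np.float64(216.0)]
(368, 185) [ 566.7 -389.4  125.1] [np.float64(122.0), np.float64(126.0), np.float64(125.0), np.float64(127.0), np.float64(125.0), np.float64(124.0), np.float64(121.0), np.float64(117.0), np.float64(120.0)]
(350, 223) [nan nan nan] [np.float64(65.0), np.float64(60.0), np.float64(62.0), np.float64(66.0), np.float64(nan), np.float64(68.0), np.float64(63.0), np.float64(59.0), np.float64(63.0)]
(356, 208) [ 487.1 -354.4   96.9] [np.float64(94.0), np.float64(93.0), np.float64(98.0), np.float64(96.0), np.float64(97.0), np.float64(102.0), np.float64(85.0), np.float64(87.0), np.float64(93.0)]
(245, 156) [663.4  45.8  94.8] [np.float64(92.0), np.float64(91.0), np.float64(93.0), np.float64(96.0), np.float64(95.0), np.float64(99.0), np.float64(99.0), np.float64(94.0), np.float64(99.0)]
(130, 154) [643.9 437.1 161.1] [np.float64(161.0), np.float64(162.0), np.float64(157.0), np.float64(163.0), np.float64(161.0), np.float64(160.0), np.float64(158.0), np.float64(158.0), np.float64(160.0)]
(321, 148) [ 707.3 -232.1   72.9] [np.float64(73.0), np.float64(77.0), np.float64(79.0), np.float64(73.0), np.float64(73.0), np.float64(79.0), np.float64(66.0), np.float64(73.0), np.float64(73.0)]
(382, 166) [ 644.6 -454.4   84.9] [np.float64(88.0), np.float64(86.0), np.float64(87.0), np.float64(87.0), np.float64(85.0), np.float64(85.0), np.float64(81.0), np.float64(85.0), np.float64(84.0)]
(230, 237) [372.6  93.5  26.2] [np.float64(30.0), np.float64(24.0), np.float64(26.0), np.float64(28.0), np.float64(26.0), np.float64(31.0), np.float64(24.0), np.float64(30.0), np.float64(30.0)]
```

View pics/t_crank.png

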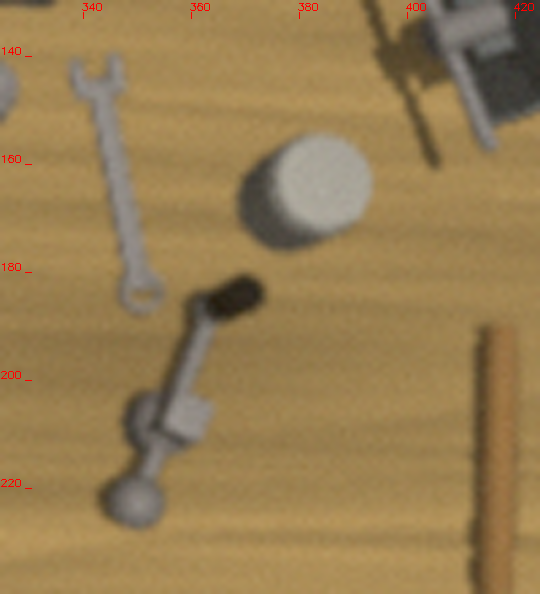

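View pics/t_lift.png

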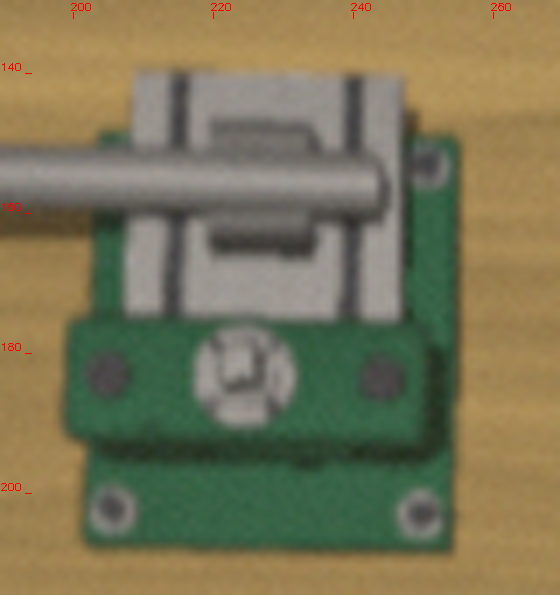

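View pics/t_shaft.png

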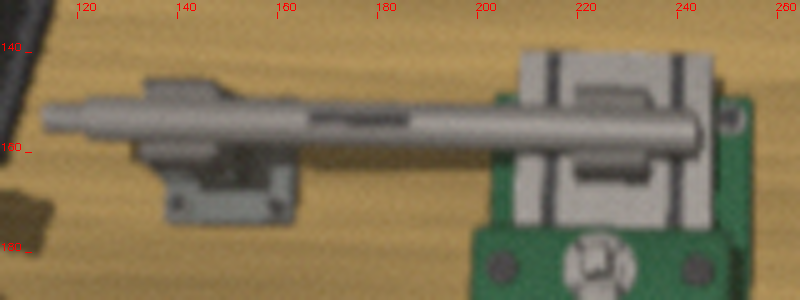

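```bash
python3 - <<'E'
from h import *
for n in ('top0','scene0'):
    c=load(n); P=cloud(c).reshape(-1,3); 
    m=(abs(P[:,2])<12)&(P[:,0]>250)&(P[:,0]<850)&(abs(P[:,1])<600)
    Q=P[m]
    for i in range(8):
        A=np.c_[Q[:,:2],np.ones(len(Q))]; s=np.linalg.lstsq(A,Q[:,2],rcond=None)[0]; r=Q[:,2]-A@s; Q=Q[abs(r)<3*np.median(abs(r))*1.48]
    print(n,s,len(Q),r.std())
    # plane fit elsewhere at lift
    X,Y=544,105
    print('bench at lift,stand,crank',[round(float(np.dot(s,[x,y,1])),2) for x,y in((544,105),(650,400),(490,-355))])
c=load('top0');P=cloud(c);
hz=P[:,:,2]
im=np.clip(hz,0,255); im=np.nan_to_num(im).astype(np.uint8); im=cv2.applyColorMap(im,cv2.COLORMAP_JET)
cv2.imwrite('pics/hz.png',cv2.resize(im[90:260,100:440],None,fx=2.3,fy=2.3,interpolation=0))
c=load('scene0'); crop(c,'s_lift',235,175,385,270,5.3); crop(c,'s_crank',120,170,230,250,7)
E
```

```text
top0 [0.00131947 0.00119047 0.78104612] 39559 2.869064504707434
bench at lift,stand,crank [1.62, 2.11, 1.0]
scene0 [-0.00284007 -0.00084942  0.62525009] 15045 2.6192635785387304
bench at lift,stand,crank [-1.01, -1.56, -0.46]
```

View pics/s_lift.png

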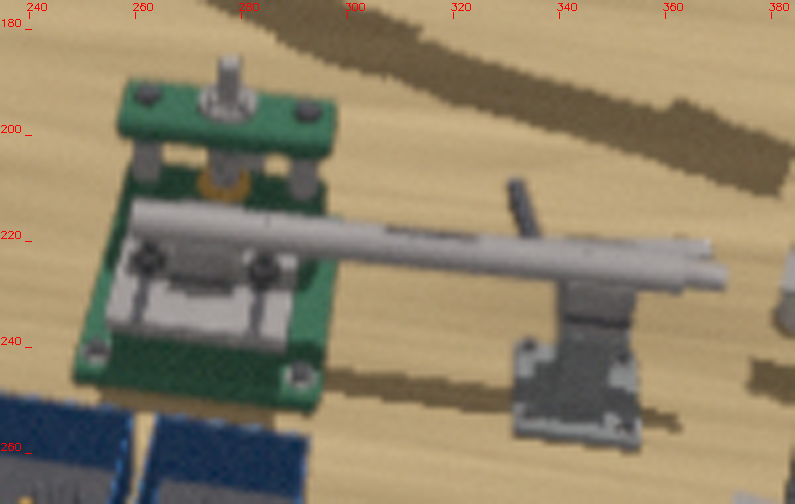

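View pics/s_crank.png

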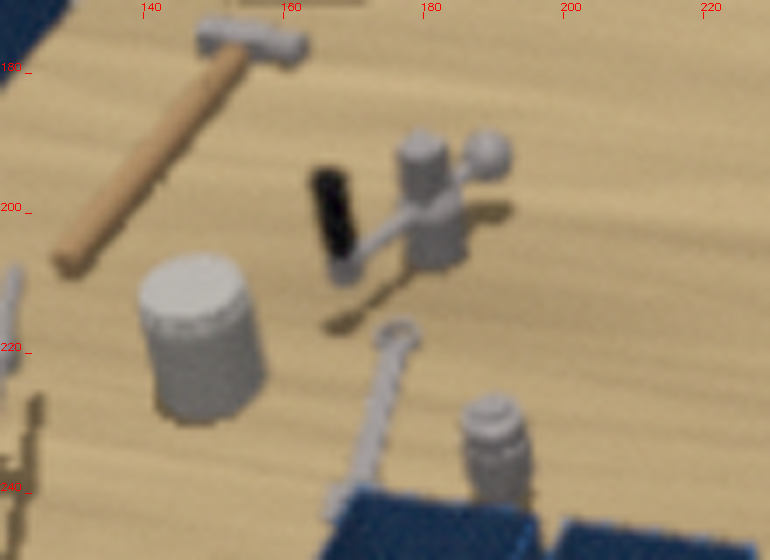

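View pics/hz.png

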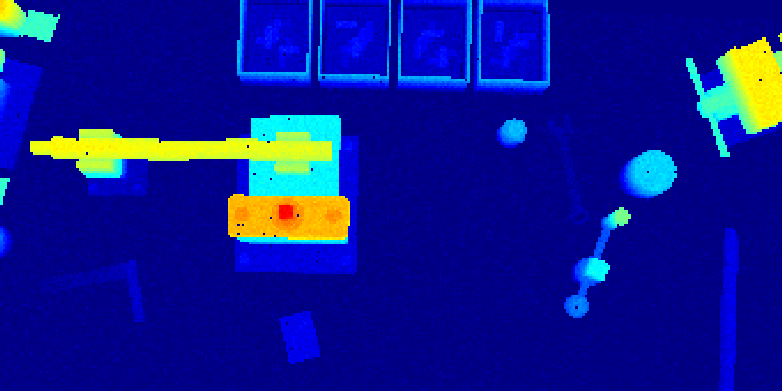

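```bash
python3 - <<'E'
from h import *
c=load('top0'); crop(c,'t_boss',335,175,380,235,10); crop(c,'t_sq',212,170,238,196,22)
c2=load('scene0'); crop(c2,'s_sq',262,180,294,206,18); crop(c2,'s_boss',158,182,202,216,14)
E
```

```text
(no output)
```

View pics/t_boss.png

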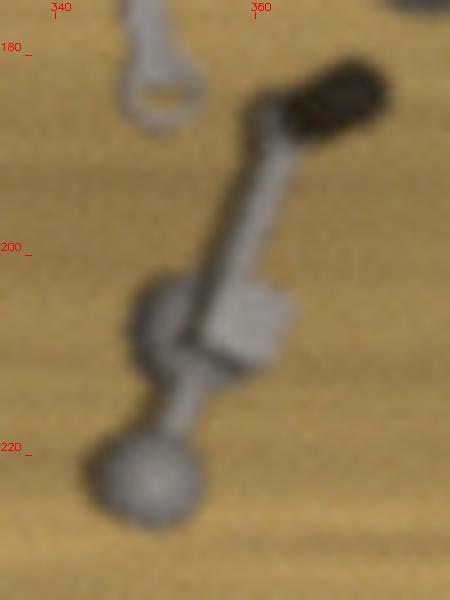

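View pics/t_sq.png

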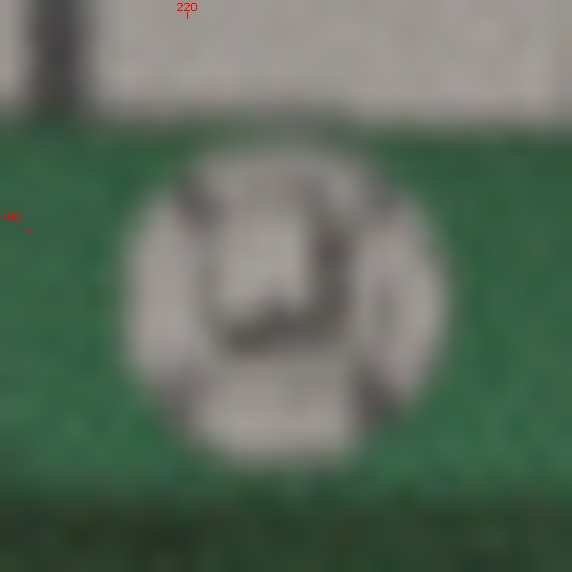

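View pics/s_sq.png

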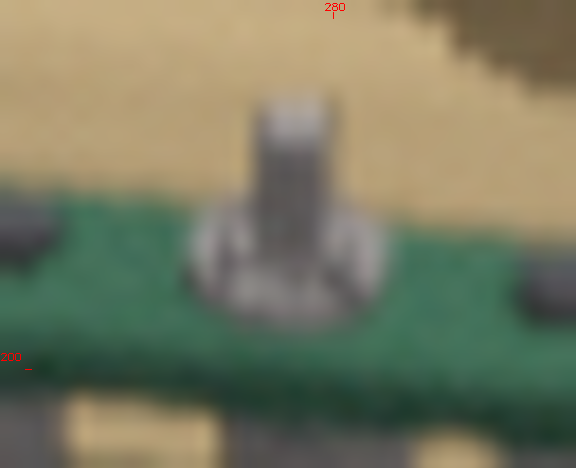

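View pics/s_boss.png

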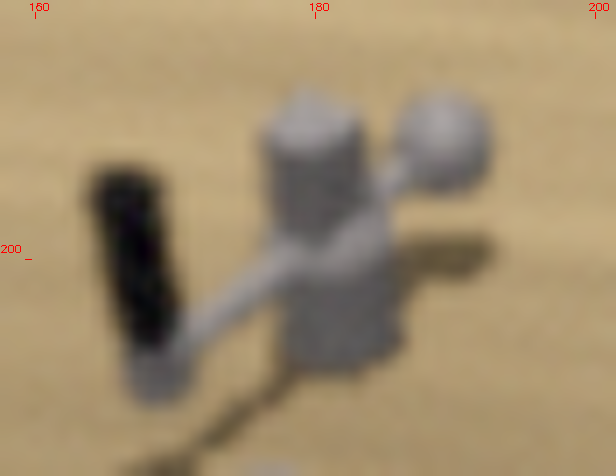

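```bash
cat > sqfit.py <<'E'
from h import *
from scipy.optimize import minimize
SS=8
def faces(x,y,yaw,zt=222.):
    R=np.array([[np.cos(yaw),-np.sin(yaw)],[np.sin(yaw),np.cos(yaw)]])
    def sq(h,z): return np.c_[(np.array([[h,h],[-h,h],[-h,-h],[h,-h]])@R.T)+[x,y],np.full(4,z)]
    t,m,b=sq(6,zt),sq(9,zt-4),sq(9,zt-32)
    F=[t]
    for i in range(4):
        j=(i+1)%4; F.append(np.array([t[i],m[i],m[j],t[j]])); F.append(np.array([m[i],b[i],b[j],m[j]]))
    return F
def circ(x,y,r,z):
    a=np.linspace(0,2*np.pi,60)[:-1]; return np.c_[x+r*np.cos(a),y+r*np.sin(a),np.full(59,z)]
def model(c,p,win,sig):
    x,y,yaw=p; x0,y0,x1,y1=win; W,H=(x1-x0)*SS,(y1-y0)*SS
    lab=np.zeros((H,W),np.uint8)
    def fill(P,l):
        q=(proj(c,P)-[x0,y0]+.5)*SS-.5
        cv2.fillPoly(lab,[np.round(q*16).astype(np.int32)],int(l),shift=4)
    o=-c['camera_from_world'][:3,:3].T@c['camera_from_world'][:3,3]
    fill(circ(x,y,16,190),1)
    F=faces(x,y,yaw); l=2
    vis=[]
    for i,f in enumerate(F):
        n=np.cross(f[1]-f[0],f[2]-f[0]); cen=np.mean(F[0],0)-[0,0,14]
        if n@(f.mean(0)-cen)<0:n=-n
        if n@(o-f.mean(0))>0: vis.append((i,f))
    vis.sort(key=lambda q:-np.linalg.norm(o-q[1].mean(0)))
    for i,f in vis: fill(f,2+i)
    out=[]
    for l in np.unique(lab):
        m=cv2.GaussianBlur((lab==l).astype(np.float32),(0,0),sig*SS)
        out.append(cv2.resize(m,(x1-x0,y1-y0),interpolation=cv2.INTER_AREA).ravel())
    return np.array(out).T,lab
def cost(c,p,win,sig,wt):
    A,_=model(c,p,win,sig); x0,y0,x1,y1=win
    g=c['img'][y0:y1,x0:x1].reshape(-1,3).astype(float)
    w=wt.ravel()[:,None]
    # ridge to keep sane
    s,*_=np.linalg.lstsq(A*w,g*w,rcond=None); r=(A@s-g)*w
    return (r**2).sum()/(w**2).sum()/3
E
python3 - <<'E'
from sqfit import *
for n,cen,win in (('top0',(224,183),(217,174,232,190)),('scene0',(277.5,190.5),(270,183,286,197))):
    c=load(n)
    x0,y0,x1,y1=win; v,u=np.mgrid[y0:y1,x0:x1]
    for sig in (.5,.7,):
      res=[]
      for yd in range(-45,45,6):
        P=np.array([544,105.])
        # weight: pixels near predicted prism
        q=proj(c,[[544,105,222],[544,105,195]])
        d=np.min([np.hypot(u-a[0],v-a[1]) for a in np.linspace(q[0],q[1],6)],0)
        wt=(d<4.8).astype(float)
        f=lambda p:cost(c,(p[0],p[1],p[2]/10),win,sig,wt)
        r=minimize(f,[544,105,np.radians(yd)*10],method='Nelder-Mead',options=dict(initial_simplex=[[541,103,np.radians(yd)*10],[547,104,np.radians(yd)*10],[544,108,np.radians(yd)*10],[544,105,np.radians(yd+5)*10]],maxiter=120))
        res.append((r.fun,yd,r.x[0],r.x[1],np.degrees(r.x[2]/10)))
      res.sort(); print(n,sig); [print(np.round(a,2)) for a in res[:5]]
E
```

```text
top0 0.5
[ 64.51 -15.   549.22 105.05   6.31]
[ 65.01  21.   549.34 106.89   7.1 ]
[ 65.26   9.   549.4  106.78   8.06]
[ 65.28  27.   549.51 107.14   8.44]
[ 65.32   3.   549.65 106.95   6.6 ]
top0 0.7
[ 65.78  15.   550.42 108.01   8.65]
[ 67.18 -21.   549.06 104.74   5.73]
[ 67.31 -33.   548.92 104.97   7.58]
[ 67.6   -9.   549.65 105.06   5.07]
[ 67.71 -27.   548.38 105.19   4.98]
scene0 0.5
[ 58.88 -45.   555.49 107.75   5.71]
[ 58.9   21.   555.46 107.76   5.77]
[ 58.9  -27.   555.39 107.81   5.53]
[ 60.1   39.   555.12 106.71   8.68]
[ 60.54 -15.   555.79 107.97   3.67]
scene0 0.7
[ 59.31 -39.   554.55 107.68   5.53]
[ 59.77 -21.   554.89 107.93   4.21]
[ 59.86 -33.   556.01 108.     3.39]
[ 59.94  -9.   555.78 108.07   2.7 ]
[ 60.24 -15.   555.09 107.95   2.85]
```

```bash
python3 - <<'E'
from h import *
c=load('top0'); s=load('scene0')
T={'boss':((359.75,206.85),95),'grip':((370.0,183.7),124),'ball':((349.3,222.5),52),'sq':((223.57,181.57),222)}
S={'boss':((179.75,190.2),95),'grip':((166.7,194.4),124),'ball':((189.25,191.7),52),'sq':((277.9,186.3),222)}
for k in T:
    a=back(c,T[k][0],plane=T[k][1]+1.3)[0]; b=back(s,S[k][0],plane=S[k][1]-.8)[0]; print(k,a.round(1),b.round(1),(a-b).round(1))
E
```

```text
boss [ 491.7 -368.    96.3] [ 494.4 -366.5   94.2] [-2.7 -1.6  2.1]
grip [ 571.5 -396.5  125.3] [ 573.5 -395.6  123.2] [-2.  -0.9  2.1]
ball [ 437.1 -341.6   53.3] [ 442.5 -342.3   51.2] [-5.4  0.7  2.1]
sq [548.5 106.6 223.3] [552.3 107.6 221.2] [-3.8 -0.9  2.1]
```

Both cameras put the square at about 6° (mod 90) and the crank arm at about -20.5°, hub near (492,-368). I'll move towards the crank with jaws across the arm, so world yaw about 69.5°.

```bash
python3 -m crank '[[0.06,-0.02,0.06,0,0,0],[0.12,-0.08,0.06,0,0,0],[0.16,-0.14,0.06,0,0,0],[0.19,-0.2,0.06,0,0,1],[0.21,-0.26,0.06,0,0,2],[0.22,-0.32,0.06,0,0,2.6],[0.23,-0.38,0.06,0,0,2.6],[0.24,-0.44,0.06,0,0,2.6]]' 1; python3 -c "
from h import *
s=manip.get_state(); print(s['tcp_pos'],np.degrees(s['tool_rot']),s['joint_pos'])"
```

```text
time: 1.1
tcp_pos: [486.9, 200.6, 298.4]
tool_rot: [-1.571, 0.0, 1.212]
ft_force: [1.2, 0.1, -0.5]
gripper_width: 1.0
[486.89180445 200.61073372 298.44996675] [-8.99966825e+01  1.36836911e-02  6.94530665e+01] [-0.58535481  0.26059714  0.13165877  1.80291103 -0.03820851  1.08075743
  0.77208928]
```

```bash
python3 -m crank '[[0,-0.06,0,0,0,0],[0,-0.12,0,0,0,0],[0,-0.18,-0.01,0,0,0],[0,-0.24,-0.02,0,0,0],[0,-0.3,-0.04,0,0,0],[0,-0.36,-0.07,0,0,0],[0,-0.42,-0.09,0,0,0],[0,-0.47,-0.1,0,0,0]]'; python3 -m crank '[[0,0,0,0,0,0],[0,0,0,0,0,0]]'; python3 -c "
from h import *
s=manip.get_state(); print(s['tcp_pos'],np.degrees(s['tool_rot']),s['joint_pos'])"
```

```text
time: 2.1
tcp_pos: [485.9, -268.7, 197.3]
tool_rot: [-1.569, -0.0, 1.212]
ft_force: [0.6, 0.1, 0.6]
gripper_width: 1.002
time: 2.35
tcp_pos: [486.7, -266.3, 198.3]
tool_rot: [-1.57, -0.001, 1.213]
ft_force: [0.3, -0.2, 0.7]
gripper_width: 1.001
[ 486.68685219 -266.34004078  198.34747505] [-8.99488043e+01 -3.74267527e-02  6.94755146e+01] [ 0.14374783  0.44022501  0.35834917  1.84726705 -0.19438974  0.88916293
  1.80655615]
```

```bash
python3 -m crank '[[0.003,-0.05,0,0,0,0],[0.006,-0.101,-0.01,0,0,0],[0.006,-0.101,-0.05,0,0,0],[0.006,-0.101,-0.078,0,0,0],[0.006,-0.101,-0.078,0,0,0]]'; python3 - <<'E'
from h import *
c=cam('scene'); save(c,'scene1'); crop(c,'s1',120,130,230,230,6)
c=cam('top'); save(c,'top1'); crop(c,'t1',320,150,430,250,6)
s=manip.get_state(); print(s['tcp_pos'],np.degrees(s['tool_rot']))
p=s['tcp_pos']; print(proj(c,p),proj(load('scene0'),p))
E
```

```text
time: 2.98
tcp_pos: [492.6, -365.1, 119.1]
tool_rot: [-1.567, -0.002, 1.215]
ft_force: [0.9, -0.5, 1.4]
gripper_width: 1.0
[ 493.88055639 -367.19453375  121.72512829] [-9.00619982e+01 -1.87103632e-02  6.95739315e+01]
[[361.58342771 205.59778225]] [[178.87945291 185.40565817]]
```

View pics/s1.png

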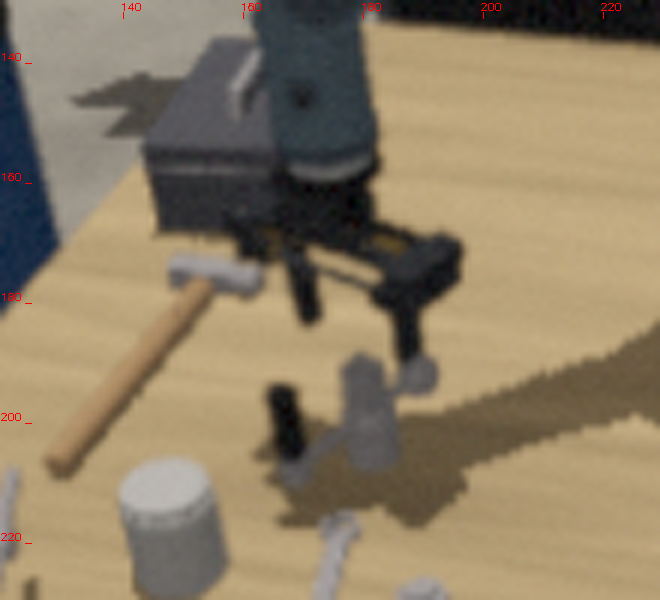

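View pics/t1.png

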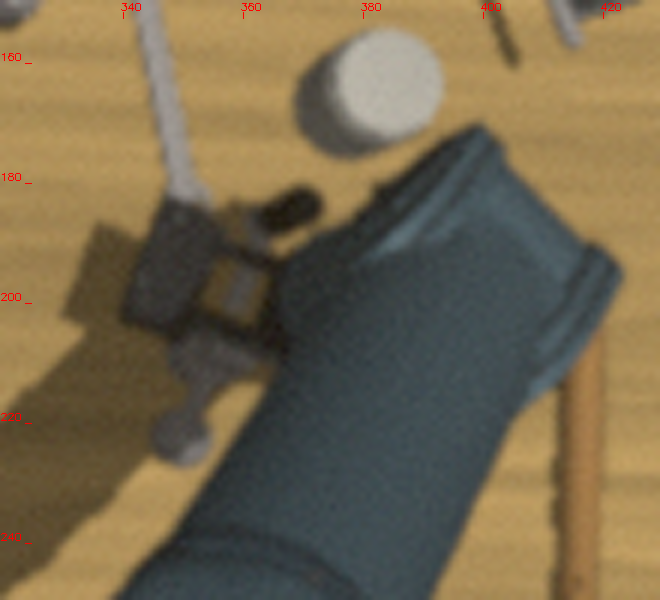

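The scene view shows the fingertips at (171.5,183) and (187.5,190), straddling the boss, with the ball clear. I'll descend and grip.

```bash
python3 -m crank '[[-0.0015,0,-0.02,0,0,0],[-0.0015,0,-0.04,0,0,0],[-0.0015,0,-0.054,0,0,0],[-0.0015,0,-0.054,0,0,0],[-0.0015,0,-0.054,0,0,0]]'; python3 -m crank '[[0,0,0,0,0,0],[0,0,0,0,0,0],[0,0,0,0,0,0],[0,0,0,0,0,0],[0,0,0,0,0,0]]' 0 30;  python3 -c "
from h import *
s=manip.get_state(); print(s['tcp_pos'],np.degrees(s['tool_rot']),s['torque'])"
```

```text
time: 3.7
tcp_pos: [491.4, -368.5, 66.8]
tool_rot: [-1.571, 0.0, 1.212]
ft_force: [-0.5, -0.1, 0.3]
gripper_width: 1.0
time: 4.32
tcp_pos: [491.3, -368.2, 66.7]
tool_rot: [-1.571, 0.0, 1.212]
ft_force: [0.3, -0.4, -0.8]
gripper_width: 0.457
[ 491.28149197 -368.16604474   66.71523356] [-9.00059223e+01  4.51570948e-04  6.94675256e+01] [-0.02261482 -0.0548519   0.03173703]
```

```bash
python3 -m crank '[[0,0,0,0,0,0],[0,0,0,0,0,0],[0,0,0,0,0,0],[0,0,0,0,0,0]]';  python3 -m crank '[[0,0,0,0,0,0],[0,0,0,0,0,0]]' - 50; python3 -c "
from h import *
s=manip.get_state(); print(s['tcp_pos'],np.degrees(s['tool_rot']),s['torque'])"
```

```text
time: 4.82
tcp_pos: [491.2, -368.3, 66.7]
tool_rot: [-1.571, 0.0, 1.212]
ft_force: [0.4, -1.4, -1.8]
gripper_width: 0.315
time: 5.08
tcp_pos: [491.2, -368.3, 66.7]
tool_rot: [-1.571, 0.0, 1.212]
ft_force: [0.1, -1.3, -1.3]
gripper_width: 0.313
[ 491.22429962 -368.29823029   66.66889915] [-9.00062707e+01  9.41369623e-03  6.94623786e+01] [-0.19486757 -0.01467398  0.00091021]
```

```bash
python3 -m crank '[[0,0,0.03,0,0,0],[0.002,0.01,0.09,0,0,0],[0.01,0.05,0.135,0,0,0],[0.02,0.1,0.17,0,0,2],[0.03,0.15,0.2,0,0,6],[0.04,0.2,0.22,0,0,10],[0.045,0.25,0.235,0,0,14],[0.05,0.3,0.25,0,0,18]]';  python3 -m crank '[[0,0.05,0.01,0,0,3],[0,0.1,0.01,0,0,6],[0.002,0.12,0.01,0,0,8],[0.002,0.12,0.01,0,0,8],[0.002,0.12,0.01,0,0,8]]'; python3 -c "
from h import *
s=manip.get_state(); print(s['tcp_pos'],np.degrees(s['tool_rot']),s['torque'],s['ft_force'],s['joint_pos'])"
```

```text
time: 6.08
tcp_pos: [539.7, -66.1, 315.6]
tool_rot: [-1.567, -0.0, 1.529]
ft_force: [0.7, -0.5, -8.6]
gripper_width: 0.312
time: 6.7
tcp_pos: [542.7, 49.8, 325.8]
tool_rot: [-1.569, 0.001, 1.664]
ft_force: [-0.4, -0.6, -8.4]
gripper_width: 0.312
[542.66244867  49.77990492 325.82324781] [-8.98818559e+01  8.37004701e-02  9.53158490e+01] [-0.06425032  0.01381987  0.03720949] [-0.41969816 -0.63174392 -8.38697887] [-0.32702353  0.27153637  0.18771738  1.72349758 -0.05329605  1.15376936
  1.53925172]
```

```bash
python3 - <<'E'
from h import *
c=cam('scene'); save(c,'scene2'); crop(c,'s2',225,135,335,230,7)
c=cam('top'); save(c,'top2'); crop(c,'t2',185,130,295,230,7)
s=manip.get_state(); p=s['tcp_pos'];print(p); print(proj(c,p),proj(load('scene0'),p))
E
```

```text
[543.00526906  49.77211127 326.26689229]
[[239.80859795 178.60456458]] [[265.01838747 162.27746704]]
```

View pics/s2.png

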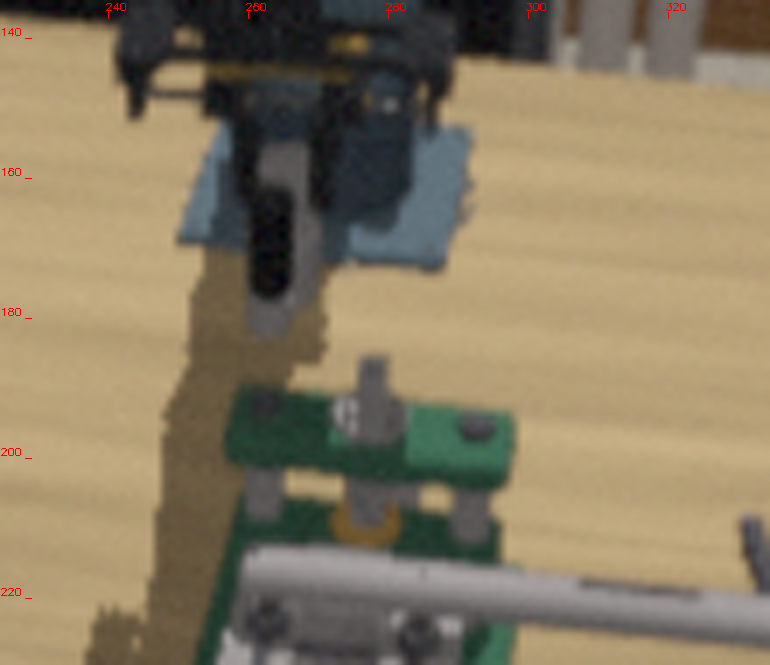

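View pics/t2.png

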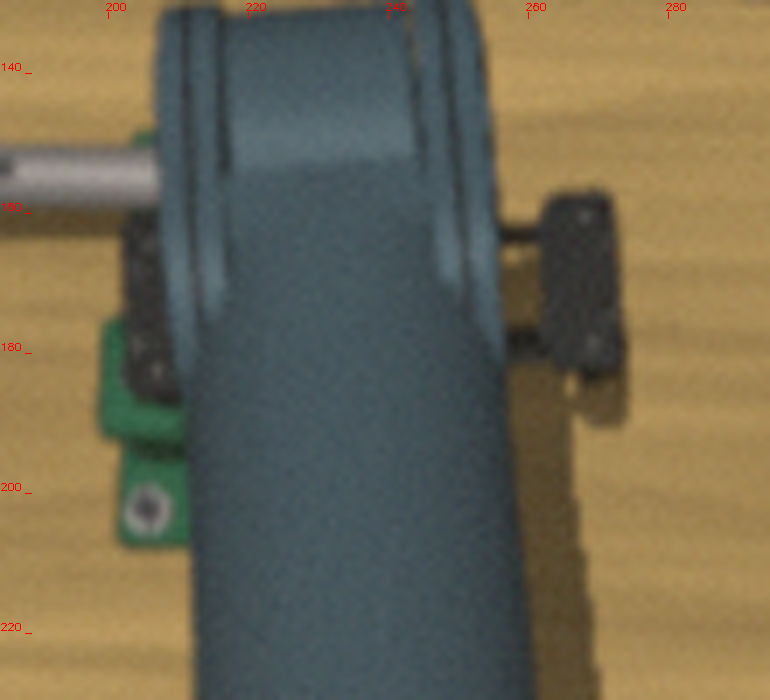

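```bash
cat > ov.py <<'E'
from h import *
def cyl(x,y,r,z0,z1):
    a=np.linspace(0,2*np.pi,40); return [np.c_[x+r*np.cos(a),y+r*np.sin(a),np.full(40,z)] for z in (z0,z1)]
def sqr(x,y,h,yaw,z):
    R=np.array([[np.cos(yaw),-np.sin(yaw)],[np.sin(yaw),np.cos(yaw)]]); return np.c_[np.array([[h,h],[-h,h],[-h,-h],[h,-h],[h,h]])@R.T+[x,y],np.full(5,z)]
def crankm(x,y,z,yaw):
    u=np.array([np.cos(yaw),np.sin(yaw)])
    g=np.array([x,y])+85*u
    return cyl(*g,12.5,z+58,z+124)+cyl(x,y,21.5,z,z+46)+[sqr(x,y,14,yaw,z+95),sqr(x,y,14,yaw,z+57)]
def draw(c,curves,name,win,s,bias=(0,0)):
    x0,y0,x1,y1=win
    im=cv2.resize(c['img'][y0:y1,x0:x1],None,fx=s,fy=s,interpolation=cv2.INTER_CUBIC)
    cols=[(0,0,255),(0,255,255),(255,0,255),(255,255,0)]
    for i,cv in enumerate(curves):
        q=(proj(c,cv)+bias-[x0,y0]+.5)*s
        cv2.polylines(im,[np.round(q*8).astype(np.int32)],False,cols[i//2%4],1,cv2.LINE_AA,shift=3)
    cv2.imwrite('pics/'+name+'.png',im)
E
python3 - <<'E'
from ov import *
c=load('scene2'); 
draw(c,crankm(543,49.8,326.3-66.7,np.radians(5.3))+[sqr(549,106,6,np.radians(6),222),sqr(549,106,9,np.radians(6),190)]+cyl(549,106,16,190,190),'ov2',(245,135,295,205),11)
t=load('top2'); P=cloud(t)
for n,cu,cv,r in(('L',206,175,6),('R',268,171,5)):
    q=P[int(cv)-14:int(cv)+14,cu-8:cu+8].reshape(-1,3); q=q[q[:,2]>330]; print(n,len(q),q.min(0).round(0),q.max(0).round(0),np.median(q,0).round(1))
E
```

```text
L 306 [461.  78. 403.] [570. 146. 717.] [511.2 127.5 436.4]
R 324 [518. -43. 396.] [586.  -7. 438.] [550.4 -26.5 434.2]
```

View pics/ov2.png

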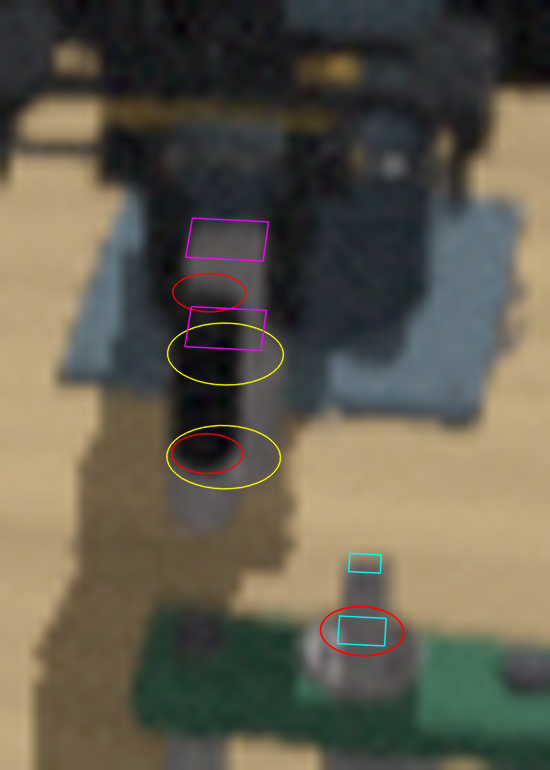

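```bash
python3 - <<'E'
import re
s=open('sqfit.py').read()
s=s.replace("    fill(circ(x,y,16,190),1)\n","    fill(circ(x,y,22.5,180),13)\n    for z in np.arange(181,190,2): fill(circ(x,y,16,z),14)\n    fill(circ(x,y,16,190),1)\n")
open('sqfit.py','w').write(s)
E
python3 - <<'E'
from sqfit import *
from ov import draw,sqr,cyl
for n,win,dm in (('top0',(217,174,232,190),4.8),('scene0',(270,182,286,197),4.5),('scene0',(270,182,286,197),3.5),('top0',(217,174,232,190),3.8)):
    c=load(n); x0,y0,x1,y1=win; v,u=np.mgrid[y0:y1,x0:x1]
    q=proj(c,[[549,106.5,222],[549,106.5,195]])
    d=np.min([np.hypot(u-a[0],v-a[1]) for a in np.linspace(q[0],q[1],6)],0); wt=(d<dm).astype(float)
    res=[]
    for yd in range(-45,45,10):
      for xs in (545,551):
        f=lambda p:cost(c,(p[0],p[1],p[2]/10),win,.5,wt)
        y0_=np.radians(yd)*10
        r=minimize(f,[xs,106.5,y0_],method='Nelder-Mead',options=dict(initial_simplex=[[xs-2,105,y0_],[xs+2,106,y0_],[xs,108,y0_],[xs,106,y0_+.9]],maxiter=100))
        res.append((r.fun,yd,r.x[0],r.x[1],np.degrees(r.x[2]/10)))
    res.sort(); print(n,dm); [print(np.round(a,2)) for a in res[:4]]
    x,y,yw=res[0][2],res[0][3],np.radians(res[0][4])
    draw(c,[sqr(x,y,6,yw,222),sqr(x,y,9,yw,218),sqr(x,y,9,yw,190)]*1+cyl(x,y,16,190,190)+cyl(x,y,22.5,180,180),'fit_%s_%d'%(n,dm),win,25)
E
cd pics; python3 -c "
import cv2,numpy as np
a=cv2.imread('fit_top0_4.png');b=cv2.imread('fit_scene0_4.png');h=375
cv2.imwrite('fit.png',np.hstack([a[:h],b[:h]]))"
```

```text
top0 4.8
[ 45.17  25.   550.46 107.72   7.82]
[ 45.43 -15.   550.31 107.72   7.65]
[ 45.52 -35.   550.31 107.69   7.84]
[ 46.03  15.   550.1  107.36   7.32]
scene0 4.5
[ 42.68   5.   552.52 107.88   2.61]
[ 42.7  -25.   553.27 107.91   1.77]
[ 42.74  35.   552.37 107.76   1.83]
[ 42.74  25.   553.32 107.88   2.28]
scene0 3.5
[ 18.17  25.   551.69 107.5    1.35]
[ 18.93   5.   551.96 107.26   5.9 ]
[ 18.95 -35.   552.73 107.47   5.14]
[ 19.07  35.   552.6  107.68   0.93]
top0 3.8
[ 21.59 -15.   550.35 107.36   7.29]
[ 22.99   5.   550.63 107.43   6.32]
[ 23.09  15.   550.56 107.17   8.53]
[ 23.16  15.   550.39 107.09   5.4 ]
```

View pics/fit.png

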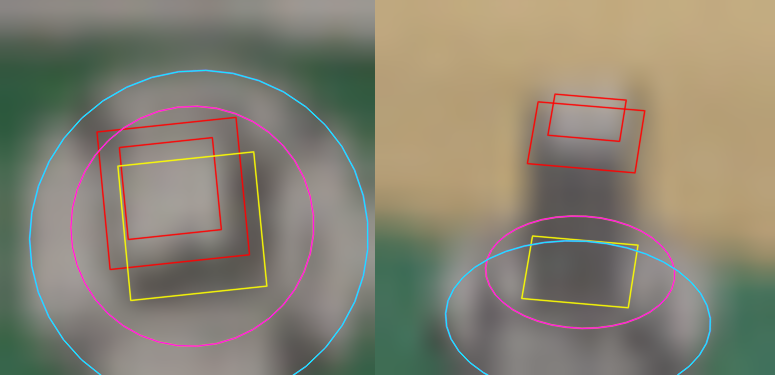

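```bash
python3 -m crank '[[0.003,0.028,-0.005,0,0,0.6],[0.0065,0.057,-0.015,0,0,1.2],[0.0065,0.057,-0.031,0,0,1.2],[0.0065,0.057,-0.031,0,0,1.2],[0.0065,0.057,-0.031,0,0,1.2]]'; python3 - <<'E'
from ov import *
c=cam('scene'); save(c,'scene3')
s=manip.get_state(); p=s['tcp_pos']; yw=s['tool_rot'][2];print(p,np.degrees(s['tool_rot']),s['ft_force'],s['torque'])
draw(c,crankm(p[0],p[1],p[2]-66.7,yw-np.pi/2)+[sqr(551,107.5,6,np.radians(6),222),sqr(551,107.5,9,np.radians(6),190)]+cyl(551,107.5,16,190,190),'ov3',(255,145,305,205),12)
crop(c,'s3',255,145,305,205,12)
E
```

```text
time: 7.42
tcp_pos: [550.1, 107.2, 296.1]
tool_rot: [-1.571, 0.001, 1.685]
ft_force: [0.0, -1.2, -8.7]
gripper_width: 0.313
[550.26208309 107.49781218 296.33409065] [-9.00599367e+01  2.05951613e-02  9.65419869e+01] [ 0.21302412 -0.30790395 -7.31291046] [ 0.01218513  0.01428515 -0.00364144]
```

View pics/ov3.png

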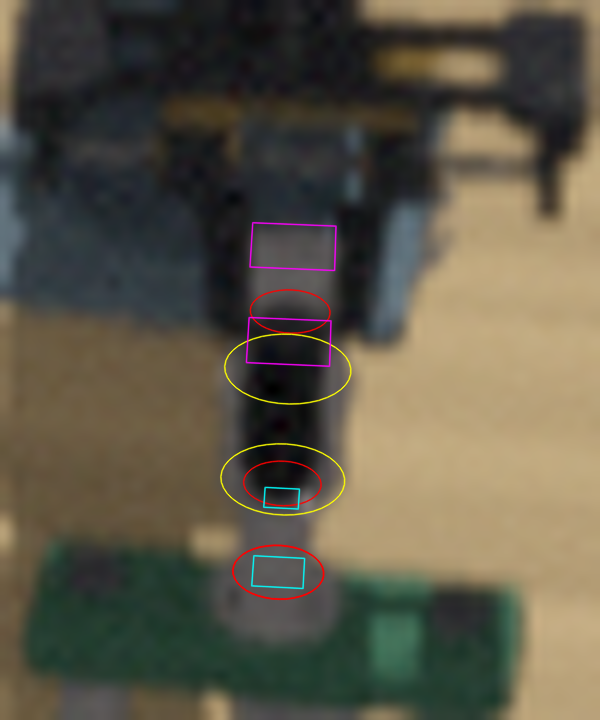

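View pics/s3.png

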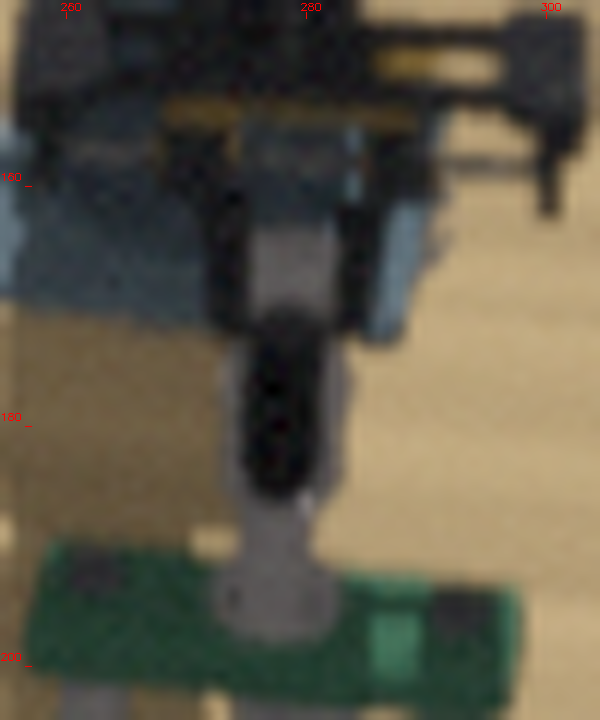

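```bash
python3 -m crank '[[0,-0.0003,-0.003,0,0,0],[0,-0.0003,-0.006,0,0,0],[0,-0.0003,-0.008,0,0,0],[0,-0.0003,-0.010,0,0,0],[0,-0.0003,-0.010,0,0,0]]'; python3 -c "
from h import *
s=manip.get_state(); print(s['tcp_pos'],np.degrees(s['tool_rot']),s['ft_force'],s['torque'])"
```

```text
time: 8.1
tcp_pos: [549.3, 108.5, 285.7]
tool_rot: [-1.57, 0.0, 1.687]
ft_force: [-2.6, 0.2, -5.4]
gripper_width: 0.314
[549.32063071 108.5018625  285.7126143 ] [-8.99421811e+01  6.80676877e-04  9.66697225e+01] [-2.5673102   0.18385239 -5.35902976] [-0.09537833  0.79712361 -0.01225626]
```

```bash
for i in 1 2; do python3 -m crank '[[-0.0005,0.0005,0,0,0,0],[-0.0005,0.0005,0,0,0,0]]'>/dev/null; python3 -c "
from h import *
s=manip.get_state(); print(s['tcp_pos'],np.degrees(s['tool_rot']),s['ft_force'],s['torque'])"; done
```

```text
[549.21308578 108.71565569 285.73578774] [-8.99942512e+01  2.63433638e-02  9.66586429e+01] [-1.79455116 -1.48442831 -3.83129241] [-0.44359005  0.68741493  0.00757956]
[548.96039037 108.92489901 285.74292601] [-9.00211917e+01  4.70412707e-02  9.66435292e+01] [-1.29395237 -3.21719227 -4.86112587] [-0.86496383  0.37862875  0.02416064]
```

```bash
python3 -m crank '[[-0.0006,-0.001,0,0,0,0],[-0.0006,-0.001,0,0,0,0]]'>/dev/null; python3 -c "
from h import *
s=manip.get_state(); print(s['tcp_pos'],np.degrees(s['tool_rot']),s['ft_force'],s['torque'])"; python3 -m crank '[[0,0,-0.001,0,0,0],[0,0,-0.002,0,0,0],[0,0,-0.002,0,0,0]]'>/dev/null; python3 -c "
from h import *
s=manip.get_state(); print(s['tcp_pos'],np.degrees(s['tool_rot']),s['ft_force'],s['torque'])"
```

```text
[548.48550383 108.7150464  285.78817337] [-9.00555488e+01 -1.58562181e-02  9.66687602e+01] [ 1.22557082 -1.14639773 -5.54099495] [-0.45956759  0.01533009 -0.01246737]
[548.78257981 108.63924252 284.88325865] [-9.01041624e+01 -1.78401571e-02  9.66638650e+01] [-1.0822404  -3.22908574  5.04166395] [-0.63660503  0.70225322  0.06217844]
```

```bash
python3 -m crank '[[-0.0002,-0.0006,0.001,0,0,0],[-0.0002,-0.0008,0.001,0,0,0],[-0.0002,-0.0008,0.0005,0,0,0],[-0.0002,-0.0008,0.0,0,0,0]]'>/dev/null; python3 -c "
from h import *
s=manip.get_state(); print(s['tcp_pos'],np.degrees(s['tool_rot']),s['ft_force'],s['torque'])"; python3 -m crank '[[0,0,-0.001,0,0,0],[0,0,-0.001,0,0,0]]'>/dev/null; python3 -c "
from h import *
s=manip.get_state(); print(s['tcp_pos'],np.degrees(s['tool_rot']),s['ft_force'],s['torque'])"
```

```text
[548.28524422 107.92623245 284.22473541] [-9.00513721e+01 -1.85377945e-02  9.66688877e+01] [-2.29306508 -1.26047735  6.89484943] [-0.29216275  0.68165922 -0.01240728]
[548.33477557 107.92434557 283.66530796] [-9.00686241e+01 -2.21574916e-02  9.66727269e+01] [-2.44941189 -2.01536299  6.52373273] [-0.37379331  0.77788569 -0.02640238]
```

```bash
python3 -m crank '[[-0.0006,-0.0004,0,0,0,0],[-0.0006,-0.0004,0,0,0,0]]'>/dev/null; python3 -c "
from h import *
s=manip.get_state(); print(s['tcp_pos'],np.degrees(s['tool_rot']),s['ft_force'],s['torque'])"; python3 -m crank '[[0,0,-0.001,0,0,0],[0,0,-0.001,0,0,0]]'>/dev/null; python3 -c "
from h import *
s=manip.get_state(); print(s['tcp_pos'],np.degrees(s['tool_rot']),s['ft_force'],s['torque'])"
```

```text
[548.04744039 107.7716266  283.70472841] [-9.01194155e+01 -4.23777859e-02  9.66721679e+01] [-0.53262418 -0.32323198  5.7514208 ] [-0.19797799  0.49271753 -0.00225934]
[546.74412849 107.04387497 280.32179994] [-8.99015079e+01  3.45007594e-02  9.66651875e+01] [ 0.88257105 -0.60930773 -6.21713335] [-0.34822855 -0.25751312  0.0214642 ]
```

The crank dropped onto the square, with fz back to about the crank's weight. I'll continue down in small steps and watch the side forces.

```bash
python3 -m crank '[[0.0002,-0.0002,-0.0015,0,0,0],[0.0002,-0.0002,-0.003,0,0,0],[0.0002,-0.0002,-0.0045,0,0,0],[0.0002,-0.0002,-0.006,0,0,0]]'>/dev/null; python3 -c "
from h import *
s=manip.get_state(); print(s['tcp_pos'],np.degrees(s['tool_rot']),s['ft_force'],s['torque'])"
```

```text
[547.23265332 106.96061746 275.39843373] [-8.99529328e+01  1.07306302e-02  9.66585724e+01] [-1.35019215 -0.93704394 -6.00504348] [-0.44592972  0.3235549   0.02669297]
```

```bash
python3 -m crank '[[-0.0003,-0.0003,-0.002,0,0,0],[-0.0003,-0.0003,-0.004,0,0,0],[-0.0003,-0.0003,-0.006,0,0,0],[-0.0003,-0.0003,-0.008,0,0,0]]'>/dev/null; python3 -c "
from h import *
s=manip.get_state(); print(s['tcp_pos'],np.degrees(s['tool_rot']),s['ft_force'],s['torque'])"; python3 -m crank '[[-0.0001,0,-0.002,0,0,0],[-0.0001,0,-0.004,0,0,0],[-0.0001,0,-0.006,0,0,0],[-0.0001,0,-0.006,0,0,0]]'>/dev/null; python3 -c "
from h import *
s=manip.get_state(); print(s['tcp_pos'],np.degrees(s['tool_rot']),s['ft_force'],s['torque'])"
```

```text
[547.15114687 106.88107263 267.49901798] [-8.99867953e+01 -2.76330066e-03  9.66695181e+01] [-1.241933   -1.28976924 -6.29674518] [-0.27331196  0.39458826 -0.00236541]
[547.01575975 106.81005644 261.30645928] [-8.99769589e+01  5.90121079e-03  9.66663334e+01] [-0.67021821 -1.78326624 -9.17691406] [-0.2855192   0.18959524 -0.01702763]
```

```bash
python3 -m crank '[[-0.0001,-0.0003,-0.0015,0,0,0],[-0.0001,-0.0003,-0.003,0,0,0],[-0.0001,-0.0003,-0.004,0,0,0],[-0.0001,-0.0003,-0.004,0,0,0]]'>/dev/null; python3 -c "
from h import *
s=manip.get_state(); print(s['tcp_pos'],np.degrees(s['tool_rot']),s['ft_force'],s['torque'])"; python3 -m crank '[[0,-0.0001,-0.0005,0,0,0],[0,-0.0001,-0.001,0,0,0],[0,-0.0001,-0.001,0,0,0]]'>/dev/null; python3 -c "
from h import *
s=manip.get_state(); print(s['tcp_pos'],np.degrees(s['tool_rot']),s['ft_force'],s['torque'],s['time'],s['joint_pos'])"
```

```text
[546.99912441 106.701769   257.52237348] [-8.99952423e+01 -1.03431921e-02  9.66716027e+01] [-0.72698458  0.1474153  -8.18318153] [-0.00159217  0.31092377  0.02348433]
[547.04184876 106.64287106 256.69908748] [-9.00052784e+01 -1.48093451e-02  9.66726928e+01] [-2.14786174  0.85936182 -7.56737297] [0.17955701 0.37983788 0.02135523] 12.85 [-0.38901568  0.35860281  0.14746065  1.77696424 -0.06120688  1.01031517
  1.46900429]
```

```bash
python3 -m crank '[[-0.0003,0.0001,-0.0005,0,0,0],[-0.0003,0.0001,-0.001,0,0,0],[-0.0003,0.0001,-0.001,0,0,0]]'; python3 -m crank '[[0,0,-0.0005,0,0,0],[0,0,-0.001,0,0,0],[0,0,-0.001,0,0,0]]'; python3 - <<'E'
from h import *
s=manip.get_state(); print(s['tcp_pos'],np.degrees(s['tool_rot']),s['ft_force'],s['torque'],s['time'])
c=cam('scene'); save(c,'scene4'); crop(c,'s4',235,145,345,240,7)
E
```

```text
time: 13.22
tcp_pos: [547.2, 106.7, 256.6]
tool_rot: [-1.572, -0.0, 1.687]
ft_force: [-3.0, -0.1, 3.1]
gripper_width: 0.313
time: 13.6
tcp_pos: [547.4, 106.7, 256.5]
tool_rot: [-1.573, -0.001, 1.687]
ft_force: [-6.8, -1.3, 10.9]
gripper_width: 0.314
[547.36997547 106.70036316 256.54731748] [-9.01099886e+01 -3.31504447e-02  9.66637608e+01] [-6.78173086 -1.34939758 10.88927276] [-0.1062109   1.56255902  0.0060586 ] 13.6
```

View pics/s4.png

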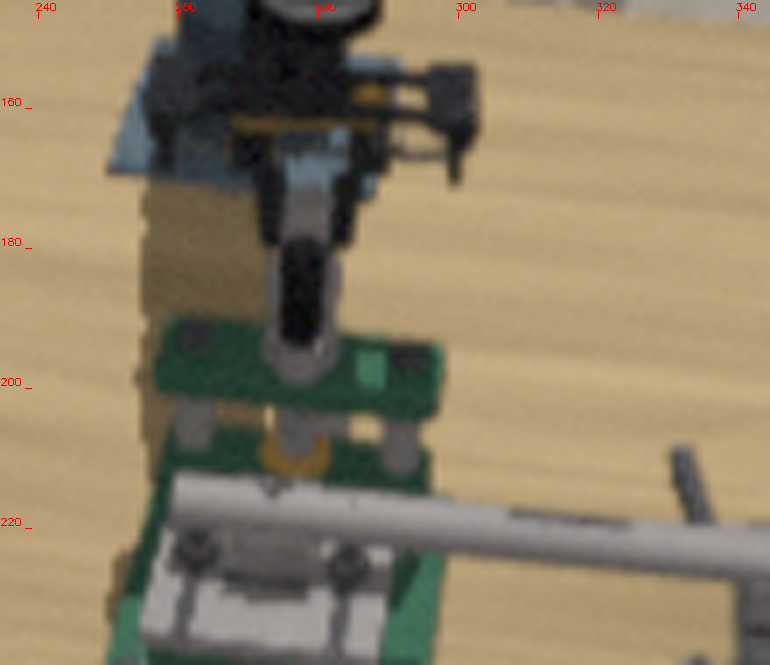

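```bash
python3 -m crank '[[-0.0003,0,0.0008,0,0,0],[-0.0005,0,0.0015,0,0,0],[-0.0005,0,0.0015,0,0,0]]'; cat > shaft.py <<'E'
from h import *
from scipy.optimize import least_squares
def fit(c,verbose=True):
    P=cloud(c).reshape(-1,3); P=P[~np.isnan(P[:,2])]
    Q=P[(abs(P[:,2])<12)&(P[:,0]>250)&(P[:,0]<850)&(abs(P[:,1])<650)]
    for i in range(10):
        A=np.c_[Q[:,:2],np.ones(len(Q))]; s=np.linalg.lstsq(A,Q[:,2],rcond=None)[0]; r=Q[:,2]-A@s; Q=Q[abs(r)<2.5*np.median(abs(r))*1.48]
    B=P.copy(); B[:,2]-=np.c_[P[:,:2],np.ones(len(P))]@s
    y0,y1=60,430   # along y
    p=np.array([652,146-8.,0.,0.02]) # x0,z0 at y=250; slopes
    for it in range(12):
        t=B[:,1]-250
        dx=B[:,0]-p[0]-p[2]*t; dz=B[:,2]-p[1]-p[3]*t
        d=np.hypot(dx,dz)
        tol=14 if it<3 else 7
        # upper side only, away from vee blocks (y about 105 and 405)
        m=(B[:,1]>y0)&(B[:,1]<y1)&(abs(d-16)<tol)&(dz>0)
        M=B[m]
        def res(p):
            t=M[:,1]-250
            return np.hypot(M[:,0]-p[0]-p[2]*t,M[:,2]-p[1]-p[3]*t)-16
        r=least_squares(res,p,loss='soft_l1',f_scale=2); p=r.x
    J=r.jac; cov=np.linalg.inv(J.T@J)*np.mean(r.fun**2)*1.0
    print('bench',s.round(5),'n',len(M),'rms',round(np.sqrt(np.mean(res(p)**2)),2),'p',p.round(4),'end diff(420)',round(420*p[3],2),'+-',round(420*cov[3,3]**.5,2))
    return p
E
python3 - <<'E'
from shaft import *
for n in ('top0','scene0','scene3','scene4'): print(n); fit(load(n))
s=manip.get_state(); print(s['tcp_pos'],s['ft_force'],s['torque'])
E
```

```text
time: 14.02
tcp_pos: [546.9, 106.7, 256.5]
tool_rot: [-1.572, -0.0, 1.687]
ft_force: [-1.1, -1.1, 2.6]
gripper_width: 0.312
top0
bench [0.00117 0.00119 0.82004] n 955 rms 2.09 p [ 6.523576e+02  1.389220e+02 -2.430000e-02  2.100000e-02] end diff(420) 8.8 +- 0.45
scene0
bench [-0.00296 -0.00092  0.64653] n 605 rms 2.36 p [ 6.505442e+02  1.396935e+02 -1.240000e-02  2.190000e-02] end diff(420) 9.19 +- 0.74
scene3
bench [-0.00287 -0.00091  0.65949] n 602 rms 2.6 p [ 6.505727e+02  1.397283e+02 -1.330000e-02  2.130000e-02] end diff(420) 8.93 +- 0.84
scene4
bench [-0.00313 -0.00094  0.80512] n 597 rms 2.42 p [ 6.502251e+02  1.398193e+02 -1.400000e-02  2.360000e-02] end diff(420) 9.91 +- 0.79
[546.88161123 106.6537735  256.53515448] [-1.07541578 -1.13115768  2.61509258] [0.11798198 0.35101332 0.01392706]
```

```bash
python3 -m crank '[[0,0,0.0005,0,0,-5],[0,0,0.0005,0,0,-12],[0,0,0.0005,0,0,-20],[0,0,0.0005,0,0,-20]]'; python3 -m crank '[[0,0,0,0,0,-10],[0,0,0,0,0,-20],[0,0,0,0,0,-20]]'; python3 - <<'E'
from h import *
s=manip.get_state(); print(s['tcp_pos'],np.degrees(s['tool_rot']),s['ft_force'],s['torque'])
E
```

```text
time: 14.52
tcp_pos: [546.8, 106.6, 256.6]
tool_rot: [-1.572, -0.0, 1.339]
ft_force: [0.1, 0.4, -1.4]
gripper_width: 0.312
time: 14.9
tcp_pos: [546.8, 106.7, 256.6]
tool_rot: [-1.572, -0.001, 0.993]
ft_force: [1.4, 0.2, -2.2]
gripper_width: 0.315
[546.77746356 106.65253516 256.60069793] [-9.00610980e+01 -3.15531707e-02  5.68849270e+01] [ 1.4351259   0.1772111  -2.21453723] [ 0.11090711 -0.39674221  0.0170346 ]
```

```bash
python3 -m crank '[[0,0,0,0,0,-10],[0,0,0,0,0,-20],[0,0,0,0,0,-30],[0,0,0,0,0,-40],[0,0,0,0,0,-50]]'; python3 - <<'E'
from h import *
s=manip.get_state(); print(s['tcp_pos'],np.degrees(s['tool_rot']),s['ft_force'],s['torque'])
c=cam('scene'); save(c,'scene5'); crop(c,'s5',235,145,345,240,7)
E
```

```text
time: 15.52
tcp_pos: [546.9, 106.5, 256.6]
tool_rot: [-1.571, -0.001, 0.117]
ft_force: [2.3, 0.0, -3.2]
gripper_width: 0.312
[546.88234285 106.51541945 256.59878888] [-9.00275035e+01 -7.89130444e-02  6.72654959e+00] [ 2.34514047  0.01805385 -3.19850327] [-0.09714984 -0.56743568  0.32385833]
```

View pics/s5.png

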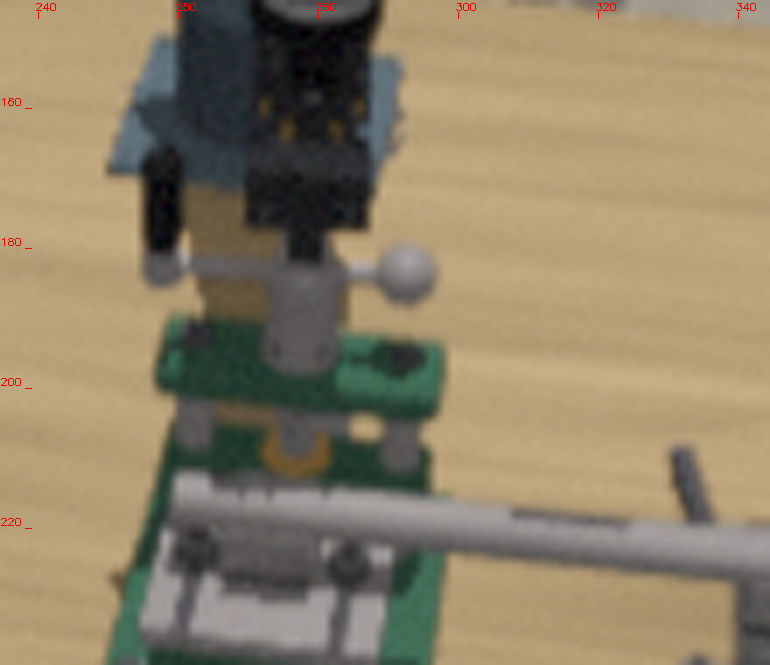

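The crank turned with the jaws: its grip is now at (257,174), pointing left. The torque is about 0.3 N m and the side forces are small. I'll carry on winding.

```bash
python3 -m crank '[[0.0003,0,0,0,0,-10],[0.0005,0,0,0,0,-20],[0.0005,0,0,0,0,-30],[0.0005,0,0,0,0,-40],[0.0005,0,0,0,0,-50],[0.0005,0,0,0,0,-60],[0.0005,0,0,0,0,-70],[0.0005,0,0,0,0,-80]]'; python3 -m crank '[[0,0,0,0,0,-10],[0,0,0,0,0,-20],[0,0,0,0,0,-30],[0,0,0,0,0,-40],[0,0,0,0,0,-50],[0,0,0,0,0,-55]]'; python3 - <<'E'
from h import *
s=manip.get_state(); print(s['tcp_pos'],np.degrees(s['tool_rot']),s['ft_force'],s['torque'],s['joint_pos'])
E
```

```text
time: 16.58
tcp_pos: [546.9, 106.3, 256.6]
tool_rot: [-1.571, -0.0, -1.277]
ft_force: [0.3, -0.6, -0.9]
gripper_width: 0.314
time: 17.32
tcp_pos: [546.8, 106.4, 256.6]
tool_rot: [-1.571, -0.001, -2.235]
ft_force: [-0.8, -1.1, 0.5]
gripper_width: 0.314
[546.75104915 106.35494437 256.6074204 ] [-9.00025268e+01 -5.01589678e-02 -1.28073052e+02] [-0.7621255  -1.10320921  0.49428666] [-0.22039741  0.23542756  0.29279222] [-1.00861335  0.53876871  1.02752915  1.80994969 -0.51690318  1.092097
 -2.02982032]
```

```bash
python3 -m crank '[[0,0,0,0,0,0],[0,0,0,0,0,0],[0,0,0,0,0,0],[0,0,0,0,0,0]]' 1; python3 -m crank '[[0,0,0.005,0,0,0],[0,0,0.01,0,0,10],[0,0,0.01,0,0,20],[0,0,0.01,0,0,30],[0,0,0.01,0,0,40],[0,0,0.01,0,0,50],[0,0,0.01,0,0,60],[0,0,0.01,0,0,70]]';python3 -m crank '[[0,0,0,0,0,10],[0,0,0,0,0,20],[0,0,0,0,0,30],[0,0,0,0,0,40],[0,0,0,0,0,50],[0,0,0,0,0,60],[0,0,0,0,0,70],[0,0,0,0,0,80]]'; python3 -m crank '[[0,0,0,0,0,10],[0,0,0,0,0,20],[0,0,-0.005,0,0,30],[0,0,-0.01,0,0,30],[0,0,-0.01,0,0,30]]'; python3 - <<'E'
from h import *
s=manip.get_state(); print(s['tcp_pos'],np.degrees(s['tool_rot']),s['ft_force'],s['torque'],s['joint_pos'])
E
```

```text
time: 17.82
tcp_pos: [546.8, 106.5, 256.7]
tool_rot: [-1.571, 0.0, -2.239]
ft_force: [-0.1, 0.5, 0.3]
gripper_width: 0.744
time: 18.82
tcp_pos: [546.9, 106.4, 267.1]
tool_rot: [-1.57, -0.0, -1.012]
ft_force: [-0.3, -0.8, 0.5]
gripper_width: 1.001
time: 19.82
tcp_pos: [546.9, 106.3, 267.0]
tool_rot: [-1.571, -0.0, 0.384]
ft_force: [0.5, 0.2, -0.6]
gripper_width: 1.002
time: 20.45
tcp_pos: [546.6, 106.3, 256.4]
tool_rot: [-1.571, 0.001, 0.898]
ft_force: [-0.1, -0.3, -0.8]
gripper_width: 1.002
[546.55972134 106.33485872 256.38864003] [-8.99849519e+01  3.76036347e-02  5.14660737e+01] [-0.08036582 -0.2584253  -0.84253305] [-0.00275598 -0.01443924  0.01910003] [-0.5116139   0.36556029  0.30495965  1.78526151 -0.12680086  1.01058104
  0.7402738 ]
```

```bash
python3 -m crank '[[0,0,0,0,0,0.3],[0,0,0,0,0,0.3],[0,0,0,0,0,0.3],[0,0,0,0,0,0.3],[0,0,0,0,0,0.3],[0,0,0,0,0,0.3],[0,0,0,0,0,0.3],[0,0,0,0,0,0.3]]' 0 50; python3 - <<'E'
from shaft import *
s=manip.get_state(); print(s['tcp_pos'],np.degrees(s['tool_rot']),s['ft_force'],s['torque'],s['gripper_width'])
for i in range(3):
    c=cam('scene'); save(c,'scene6_%d'%i); fit(c)
E
```

```text
time: 21.45
tcp_pos: [546.8, 106.6, 256.7]
tool_rot: [-1.571, -0.0, 0.907]
ft_force: [0.8, 0.1, 0.1]
gripper_width: 0.314
[546.76238921 106.56734792 256.66804224] [-9.00010990e+01 -2.64484636e-03  5.19663037e+01] [0.79014067 0.13861938 0.06043292] [-0.05923649  0.03568075  0.02176827] 0.3141973858835624
bench [-0.00289 -0.00095  0.64038] n 605 rms 2.49 p [ 6.503577e+02  1.413802e+02 -1.380000e-02  1.130000e-02] end diff(420) 4.76 +- 0.79
bench [-0.00291 -0.00088  0.62118] n 597 rms 2.47 p [ 6.503891e+02  1.412935e+02 -1.140000e-02  1.150000e-02] end diff(420) 4.81 +- 0.8
bench [-0.00301 -0.00087  0.7312 ] n 613 rms 2.48 p [ 6.503123e+02  1.411602e+02 -1.060000e-02  1.030000e-02] end diff(420) 4.31 +- 0.79
```

```bash
python3 -m crank '[[0,0,0,0,0,-10],[0,0,0,0,0,-20],[0,0,0,0,0,-30],[0,0,0,0,0,-40],[0,0,0,0,0,-50],[0,0,0,0,0,-60],[0,0,0,0,0,-70],[0,0,0,0,0,-80]]'; python3 -m crank '[[0,0,0,0,0,-10],[0,0,0,0,0,-20],[0,0,0,0,0,-30],[0,0,0,0,0,-40],[0,0,0,0,0,-50],[0,0,0,0,0,-60],[0,0,0,0,0,-70],[0,0,0,0,0,-80]]'; python3 -m crank '[[0,0,0,0,0,-10],[0,0,0,0,0,-20],[0,0,0,0,0,-20]]';python3 - <<'E'
from shaft import *
s=manip.get_state(); print(s['tcp_pos'],np.degrees(s['tool_rot']),s['ft_force'],s['torque'],s['joint_pos'])
for i in range(3):
    c=cam('scene'); save(c,'scene7_%d'%i); fit(c)
E
```

```text
time: 22.6
tcp_pos: [546.9, 106.6, 256.7]
tool_rot: [-1.571, -0.0, -0.494]
ft_force: [0.4, -0.1, -1.1]
gripper_width: 0.317
time: 23.6
tcp_pos: [546.9, 106.4, 256.7]
tool_rot: [-1.57, -0.0, -1.89]
ft_force: [0.4, -1.6, -1.7]
gripper_width: 0.308
time: 23.98
tcp_pos: [546.9, 106.4, 256.7]
tool_rot: [-1.57, -0.001, -2.233]
ft_force: [-0.6, -0.3, 0.5]
gripper_width: 0.312
[546.86343799 106.42512496 256.67017357] [-8.99614551e+01 -3.28446204e-02 -1.27957245e+02] [-0.5793378  -0.25386447  0.53460411] [-0.13503679  0.11220468 -0.07148627] [-1.01012733  0.53941268  1.02953352  1.81019427 -0.51799826  1.09184653
 -2.02698054]
bench [-0.00272 -0.00089  0.56041] n 602 rms 2.39 p [ 6.503026e+02  1.423898e+02 -1.190000e-02  3.300000e-03] end diff(420) 1.37 +- 0.75
bench [-0.00302 -0.00088  0.67172] n 605 rms 2.46 p [ 6.510232e+02  1.424607e+02 -1.580000e-02  4.700000e-03] end diff(420) 1.96 +- 0.78
bench [-0.00277 -0.00089  0.58665] n 609 rms 2.56 p [ 6.506939e+02  1.422841e+02 -1.320000e-02  3.700000e-03] end diff(420) 1.56 +- 0.78
```

```bash
cat > shaft2.py <<'E'
from h import *
from scipy.optimize import least_squares
def prep(c):
    P=cloud(c).reshape(-1,3); P=P[~np.isnan(P[:,2])]
    Q=P[(abs(P[:,2])<12)&(P[:,0]>300)&(P[:,0]<850)&(abs(P[:,1])<650)]
    for i in range(10):
        A=np.c_[Q[:,:2],np.ones(len(Q))]; s=np.linalg.lstsq(A,Q[:,2],rcond=None)[0]; r=Q[:,2]-A@s; Q=Q[abs(r)<2.5*np.median(abs(r))*1.48]
    B=P.copy(); B[:,2]-=np.c_[P[:,:2],np.ones(len(P))]@s
    return B[(B[:,0]>600)&(B[:,0]<700)&(B[:,1]>40)&(B[:,1]<480)&(B[:,2]>100)],s
def fit(cs,tol=6,dzmin=3,ex=32,ycut=(55,455),p=(650.5,140,-.013,.01)):
    B=np.vstack([prep(c)[0] for c in cs]); p=np.array(p,float)
    y=B[:,1]; B=B[(y>ycut[0])&(y<ycut[1])&(abs(y-106)>ex)&(abs(y-406)>ex)]
    for it in range(15):
        t=B[:,1]-250; dx=B[:,0]-p[0]-p[2]*t; dz=B[:,2]-p[1]-p[3]*t
        M=B[(abs(np.hypot(dx,dz)-16)<(12 if it<3 else tol))&(dz>dzmin)]
        def res(p):
            t=M[:,1]-250
            return np.hypot(M[:,0]-p[0]-p[2]*t,M[:,2]-p[1]-p[3]*t)-16
        r=least_squares(res,p,loss='soft_l1',f_scale=2); p=r.x
    cov=np.linalg.inv(r.jac.T@r.jac)*np.mean(res(p)**2)
    return p,len(M),420*cov[3,3]**.5
E
python3 - <<'E'
from shaft2 import *
G={'top0':['top0'],'A':['scene0','scene1','scene2','scene3','scene4'],'B':['scene6_%d'%i for i in range(3)],'C':['scene7_%d'%i for i in range(3)]}
for k,v in G.items():
    cs=[load(n) for n in v]
    for kw in ({},dict(tol=9),dict(dzmin=7),dict(ex=0),dict(ex=45)):
        p,n,e=fit(cs,**kw); print(k,kw,n,p.round(4),'diff420 %.2f +- %.2f  z406 %.2f z106 %.2f'%(420*p[3],e,p[1]+156*p[3],p[1]-144*p[3]))
E
```

```text
top0 {} 663 [ 6.523107e+02  1.388902e+02 -2.680000e-02  2.170000e-02] diff420 9.09 +- 0.58  z406 142.27 z106 135.77
top0 {'tol': 9} 667 [ 6.523110e+02  1.388865e+02 -2.680000e-02  2.170000e-02] diff420 9.13 +- 0.61  z406 142.28 z106 135.75
top0 {'dzmin': 7} 601 [ 6.521562e+02  1.389366e+02 -2.780000e-02  2.160000e-02] diff420 9.06 +- 0.60  z406 142.30 z106 135.83
top0 {'ex': 0} 980 [ 6.523595e+02  1.389089e+02 -2.320000e-02  2.130000e-02] diff420 8.96 +- 0.38  z406 142.24 z106 135.84
top0 {'ex': 45} 540 [ 6.523424e+02  1.389469e+02 -3.400000e-02  1.810000e-02] diff420 7.62 +- 0.78  z406 141.78 z106 136.33
A {} 1969 [ 6.507006e+02  1.397237e+02 -1.400000e-02  2.200000e-02] diff420 9.23 +- 0.47  z406 143.15 z106 136.56
A {'tol': 9} 2015 [ 6.506773e+02  1.397157e+02 -1.380000e-02  2.210000e-02] diff420 9.30 +- 0.51  z406 143.17 z106 136.53
A {'dzmin': 7} 1655 [ 6.512943e+02  1.397048e+02 -1.370000e-02  2.220000e-02] diff420 9.34 +- 0.44  z406 143.17 z106 136.50
A {'ex': 0} 2902 [ 6.507894e+02  1.396616e+02 -1.270000e-02  2.190000e-02] diff420 9.19 +- 0.30  z406 143.07 z106 136.51
A {'ex
[... 619 characters left out ...]
05464e+02  1.412137e+02 -1.420000e-02  9.500000e-03] diff420 4.00 +- 0.83  z406 142.70 z106 139.84
C {} 1188 [ 6.508205e+02  1.423409e+02 -1.200000e-02  2.000000e-03] diff420 0.83 +- 0.56  z406 142.65 z106 142.06
C {'tol': 9} 1213 [ 6.508358e+02  1.423169e+02 -1.180000e-02  2.200000e-03] diff420 0.91 +- 0.60  z406 142.66 z106 142.00
C {'dzmin': 7} 1004 [ 6.515685e+02  1.423063e+02 -1.290000e-02  2.000000e-03] diff420 0.84 +- 0.54  z406 142.62 z106 142.02
C {'ex': 0} 1757 [ 6.509309e+02  1.423168e+02 -1.260000e-02  3.200000e-03] diff420 1.36 +- 0.37  z406 142.82 z106 141.85
C {'ex': 45} 956 [ 6.507737e+02  1.424405e+02 -1.080000e-02  2.500000e-03] diff420 1.04 +- 0.80  z406 142.83 z106 142.08
```

```bash
python3 -m crank '[[0,0,0,0,0,0],[0,0,0,0,0,0],[0,0,0,0,0,0],[0,0,0,0,0,0]]' 1; python3 -m crank '[[0,0,0.005,0,0,0],[0,0,0.01,0,0,10],[0,0,0.01,0,0,20],[0,0,0.01,0,0,30],[0,0,0.01,0,0,40],[0,0,0.01,0,0,50],[0,0,0.01,0,0,60],[0,0,0.01,0,0,70]]';python3 -m crank '[[0,0,0,0,0,10],[0,0,0,0,0,20],[0,0,0,0,0,30],[0,0,0,0,0,40],[0,0,0,0,0,50],[0,0,0,0,0,60],[0,0,0,0,0,70],[0,0,0,0,0,80]]'; python3 -m crank '[[0,0,0,0,0,10],[0,0,0,0,0,20],[0,0,-0.005,0,0,30],[0,0,-0.01,0,0,30],[0,0,-0.01,0,0,30]]'; python3 - <<'E'
from shaft2 import *
s=manip.get_state(); print(s['tcp_pos'],np.degrees(s['tool_rot']),s['ft_force'],s['torque'],s['joint_pos'])
cs=[cam('scene') for i in range(8)]
for i,c in enumerate(cs): save(c,'scene8_%d'%i)
for kw in ({},dict(ex=0),dict(ex=20)):
    p,n,e=fit(cs,**kw); print(kw,n,p.round(4),'diff420 %.2f +- %.2f  z406 %.2f z106 %.2f'%(420*p[3],e,p[1]+156*p[3],p[1]-144*p[3]))
E
```

```text
time: 24.62
tcp_pos: [546.7, 106.6, 256.7]
tool_rot: [-1.571, 0.0, -2.234]
ft_force: [0.3, -0.1, 0.6]
gripper_width: 0.74
time: 25.62
tcp_pos: [546.9, 106.4, 267.1]
tool_rot: [-1.57, -0.0, -1.007]
ft_force: [-0.5, -0.4, 0.1]
gripper_width: 0.999
time: 26.62
tcp_pos: [546.9, 106.3, 267.0]
tool_rot: [-1.571, -0.0, 0.389]
ft_force: [0.8, -0.2, -0.2]
gripper_width: 0.999
time: 27.25
tcp_pos: [546.6, 106.3, 256.4]
tool_rot: [-1.571, 0.001, 0.903]
ft_force: [-0.0, -0.6, 1.1]
gripper_width: 1.002
[546.55682877 106.34358657 256.37421151] [-8.99835596e+01  3.87178723e-02  5.17589346e+01] [-0.00726505 -0.56997309  1.067065  ] [-0.05076615  0.02769441 -0.00279031] [-0.51230872  0.36565368  0.30584645  1.78529539 -0.12719421  1.01059924
  0.74573142]
{} 3157 [ 6.507320e+02  1.424802e+02 -1.240000e-02  2.800000e-03] diff420 1.19 +- 0.35  z406 142.92 z106 142.07
{'ex': 0} 4663 [ 6.507664e+02  1.424648e+02 -1.150000e-02  2.300000e-03] diff420 0.96 +- 0.24  z406 142.82 z106 142.14
{'ex': 20} 3727 [ 6.507516e+02  1.424799e+02 -1.210000e-02  2.600000e-03] diff420 1.08 +- 0.29  z406 142.88 z106 142.11
```

```bash
python3 -m crank '[[0,0,0.0003,0,0,0],[0,0,0.0003,0,0,0],[0,0,0.0003,0,0,0],[0,0,0.0003,0,0,0],[0,0,0.0003,0,0,0],[0,0,0.0003,0,0,0],[0,0,0.0003,0,0,0],[0,0,0.0003,0,0,0]]' 0 50; python3 -m crank '[[0,0,0,0,0,-10],[0,0,0,0,0,-20],[0,0,0,0,0,-30],[0,0,0,0,0,-40],[0,0,0,0,0,-50],[0,0,0,0,0,-57],[0,0,0,0,0,-57]]'; python3 - <<'E'
from shaft2 import *
s=manip.get_state(); print(s['tcp_pos'],np.degrees(s['tool_rot']),s['ft_force'],s['torque'],s['joint_pos'])
cs=[cam('scene') for i in range(12)]
for i,c in enumerate(cs): save(c,'scene9_%d'%i)
for kw in ({},dict(ex=0),dict(ex=20)):
    p,n,e=fit(cs,**kw); print(kw,n,p.round(4),'diff420 %.2f +- %.2f  z406 %.2f z106 %.2f'%(420*p[3],e,p[1]+156*p[3],p[1]-144*p[3]))
E
```

```text
time: 28.65
tcp_pos: [546.7, 106.6, 257.0]
tool_rot: [-1.571, -0.0, 0.907]
ft_force: [0.7, 0.7, -0.7]
gripper_width: 0.311
time: 29.52
tcp_pos: [546.8, 106.6, 257.0]
tool_rot: [-1.571, -0.0, -0.087]
ft_force: [-0.1, -0.1, -0.1]
gripper_width: 0.308
[546.84496221 106.57769289 256.98512511] [-9.00168592e+01 -1.63194631e-02 -4.96455311e+00] [-0.13694072 -0.05999544 -0.05545908] [-0.12684442 -0.02703411  0.01278088] [-0.67039656  0.38713749  0.51377949  1.79346248 -0.2194092   1.0176503
 -0.15891841]
{} 4776 [ 6.507617e+02  1.428400e+02 -1.270000e-02  1.000000e-04] diff420 0.04 +- 0.28  z406 142.85 z106 142.83
{'ex': 0} 7020 [ 6.508980e+02  1.427701e+02 -1.200000e-02 -4.000000e-04] diff420 -0.15 +- 0.19  z406 142.71 z106 142.82
{'ex': 20} 5608 [ 6.508181e+02  1.428003e+02 -1.260000e-02 -3.000000e-04] diff420 -0.12 +- 0.23  z406 142.75 z106 142.84
```

Level within about 0.2 mm by the scene camera. Now I'll draw the crank straight off.

```bash
python3 -m crank '[[0,0,0.003,0,0,0],[0,0,0.008,0,0,0],[0,0,0.013,0,0,0],[0,0,0.018,0,0,0]]'; python3 -m crank '[[0,0,0.006,0,0,0],[0,0,0.012,0,0,0],[0,0,0.020,0,0,0],[0,0,0.03,0,0,0],[0,0,0.045,0,0,0],[0,0,0.055,0,0,0],[0,0,0.055,0,0,0]]'; python3 - <<'E'
from h import *
s=manip.get_state(); print(s['tcp_pos'],np.degrees(s['tool_rot']),s['ft_force'],s['torque'],s['joint_pos'])
c=cam('scene'); save(c,'scene10'); crop(c,'s10',235,130,385,240,5)
E
```

```text
time: 30.62
tcp_pos: [546.6, 106.4, 274.8]
tool_rot: [-1.571, 0.0, -0.088]
ft_force: [4.0, -0.4, -11.5]
gripper_width: 0.315
time: 31.5
tcp_pos: [547.3, 106.6, 331.1]
tool_rot: [-1.57, -0.002, -0.088]
ft_force: [0.4, 0.3, -8.0]
gripper_width: 0.313
[547.31130804 106.62444067 331.09941857] [-89.94852449  -0.10248778  -5.03342902] [ 0.35208658  0.2585085  -8.00864783] [-0.07463287  0.04661313  0.00908486] [-0.69527293  0.31157336  0.53777163  1.70356094 -0.1716966   1.17152013
 -0.1998026 ]
```

View pics/s10.png

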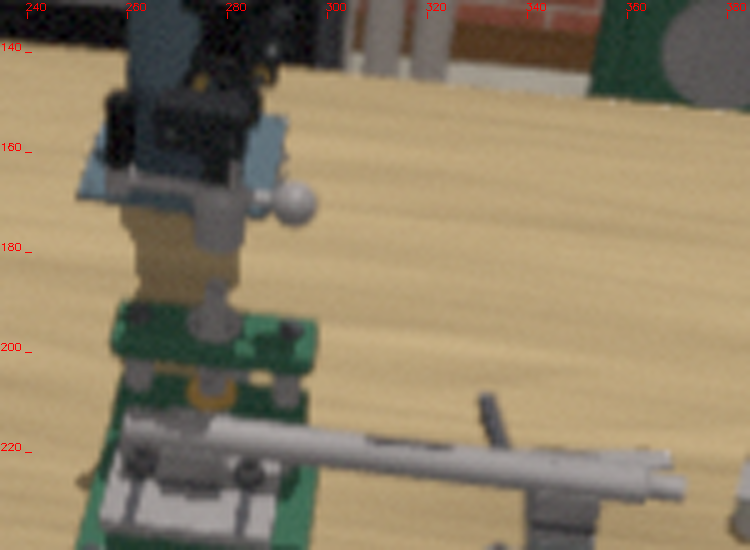

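```bash
python3 -m crank '[[0,-0.05,0,0,0,5],[-0.005,-0.1,0,0,0,12],[-0.012,-0.15,-0.005,0,0,21],[-0.02,-0.2,-0.015,0,0,30],[-0.028,-0.25,-0.03,0,0,39],[-0.036,-0.3,-0.05,0,0,48],[-0.044,-0.35,-0.075,0,0,57],[-0.05,-0.4,-0.1,0,0,66]]'; python3 -m crank '[[-0.003,-0.04,-0.03,0,0,5],[-0.006,-0.075,-0.07,0,0,8.5],[-0.006,-0.075,-0.12,0,0,8.5],[-0.006,-0.075,-0.135,0,0,8.5],[-0.006,-0.075,-0.135,0,0,8.5]]'; python3 - <<'E'
from h import *
s=manip.get_state(); print(s['tcp_pos'],np.degrees(s['tool_rot']),s['ft_force'],s['torque'],s['joint_pos'])
E
```

```text
time: 32.55
tcp_pos: [496.2, -294.7, 228.7]
tool_rot: [-1.57, -0.0, 1.07]
ft_force: [1.0, 0.8, -7.3]
gripper_width: 0.311
time: 33.17
tcp_pos: [490.8, -367.5, 94.5]
tool_rot: [-1.569, -0.001, 1.213]
ft_force: [0.5, 0.1, -7.9]
gripper_width: 0.312
[ 490.8013024  -367.45043691   94.45797035] [-8.98982647e+01 -4.52926465e-02  6.95244806e+01] [ 0.51914963  0.06223149 -7.89671833] [ 0.03620764 -0.07988957 -0.00555032] [ 0.32126556  0.68212547  0.34943738  1.75049636 -0.31688426  0.76670564
  2.04270153]
```

Lower gently the last 27 mm.

```bash
python3 -m crank '[[0,0,-0.008,0,0,0],[0,0,-0.015,0,0,0],[0,0,-0.021,0,0,0],[0,0,-0.025,0,0,0],[0,0,-0.0265,0,0,0],[0,0,-0.0265,0,0,0]]'; python3 -m crank '[[0,0,-0.0005,0,0,0],[0,0,-0.001,0,0,0],[0,0,-0.001,0,0,0]]'
```

```text
time: 33.92
tcp_pos: [490.8, -368.5, 68.4]
tool_rot: [-1.571, 0.0, 1.212]
ft_force: [-0.0, -0.2, -8.1]
gripper_width: 0.313
time: 34.3
tcp_pos: [490.8, -368.4, 67.5]
tool_rot: [-1.571, -0.0, 1.212]
ft_force: [-0.5, -0.4, -8.5]
gripper_width: 0.316
```

```bash
python3 -m crank '[[0,0,-0.0005,0,0,0],[0,0,-0.001,0,0,0],[0,0,-0.001,0,0,0]]';
```

```text
time: 34.67
tcp_pos: [490.9, -368.6, 67.0]
tool_rot: [-1.571, -0.0, 1.212]
ft_force: [-1.2, 2.1, 0.0]
gripper_width: 0.311
```

```bash
python3 -m crank '[[0,0,0,0,0,0],[0,0,0,0,0,0],[0,0,0,0,0,0],[0,0,0,0,0,0],[0,0,0,0,0,0]]' 1; python3 -m crank '[[0,0,0.015,0,0,0],[0,0,0.04,0,0,0],[0,0,0.08,0,0,0],[0,0,0.13,0,0,0],[-0.02,0,0.16,0,0,0],[-0.06,0,0.18,0,0,0],[-0.1,0.01,0.18,0,0,0],[-0.1,0.01,0.18,0,0,0]]'; python3 - <<'E'
from shaft2 import *
for n in ('scene','top'):
    cs=[cam(n) for i in range(10)]
    for kw in ({},dict(ex=0),dict(ex=20)):
        p,k,e=fit(cs,**kw); print(n,kw,k,p.round(4),'diff420 %.2f +- %.2f  z406 %.2f z106 %.2f'%(420*p[3],e,p[1]+156*p[3],p[1]-144*p[3]))
    save(cs[0],n+'11'); cv2.imwrite('pics/%s11.png'%n,cs[0]['img'])
E
```

```text
time: 35.3
tcp_pos: [490.8, -368.5, 66.5]
tool_rot: [-1.571, 0.0, 1.212]
ft_force: [-1.4, -0.2, 0.1]
gripper_width: 0.858
time: 36.3
tcp_pos: [387.9, -358.6, 247.7]
tool_rot: [-1.571, -0.001, 1.209]
ft_force: [-0.4, 0.1, 0.2]
gripper_width: 1.003
scene {} 3993 [ 6.505506e+02  1.428396e+02 -1.270000e-02  1.000000e-04] diff420 0.03 +- 0.31  z406 142.85 z106 142.83
scene {'ex': 0} 5863 [ 6.506957e+02  1.428084e+02 -1.180000e-02 -3.000000e-04] diff420 -0.14 +- 0.21  z406 142.76 z106 142.85
scene {'ex': 20} 4702 [ 6.506307e+02  1.428140e+02 -1.250000e-02 -3.000000e-04] diff420 -0.11 +- 0.25  z406 142.77 z106 142.85
top {} 6662 [ 6.520323e+02  1.421201e+02 -2.450000e-02 -5.000000e-04] diff420 -0.21 +- 0.19  z406 142.04 z106 142.19
top {'ex': 0} 9890 [ 6.521063e+02  1.421696e+02 -2.290000e-02 -2.000000e-04] diff420 -0.08 +- 0.12  z406 142.14 z106 142.20
top {'ex': 20} 7851 [ 6.52044e+02  1.42146e+02 -2.38000e-02 -1.00000e-04] diff420 -0.05 +- 0.15  z406 142.13 z106 142.16
```

View pics/top11.png

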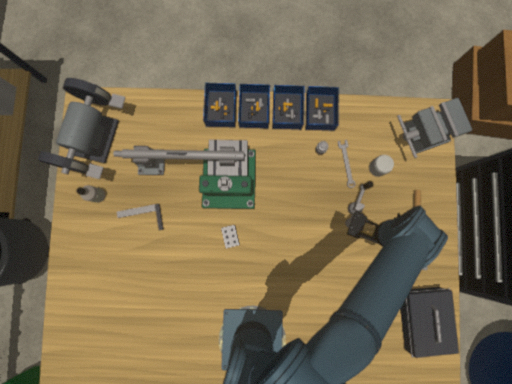

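View pics/scene11.png

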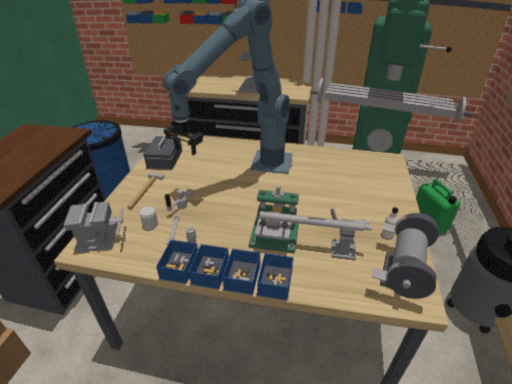

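Both cameras give a level shaft, and the crank stands near (180,198) in the scene view, where it was at the start. I'll check its uprightness up close before handing in.

```bash
python3 - <<'E'
from h import *
a=load('scene0'); b=load('scene11'); crop(a,'ca',150,175,210,225,6.5); crop(b,'cb',150,175,210,225,6.5)
cv2.imwrite('pics/cc.png',np.hstack([cv2.imread('pics/ca.png'),cv2.imread('pics/cb.png')]))
E
```

```text
(no output)
```

View pics/cc.png

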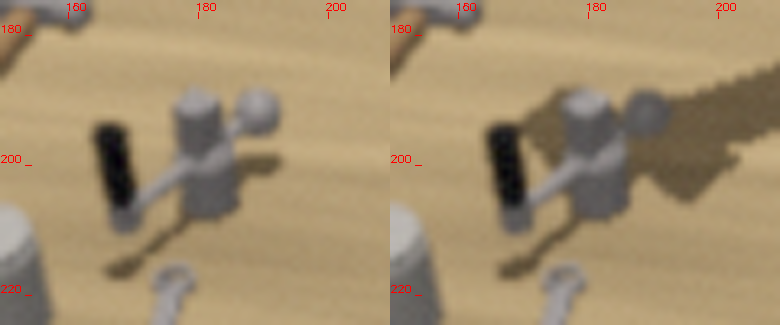

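The crank stands upright with its hub near (180,200) in both views, before and after, and the gripper is clear of it. Handing in.

```bash
python3 -c "
from h import *
print(manip.hand_in())"
```

```text
the job is handed in; nothing more can be done
None
```

The shaft is level, and the crank is off the screw and standing upright on the bench where it started. I handed in at about 37 s.

- **Fitting:** I gripped the crank by its boss and eased it onto the square under force feedback. Contact force reached about 15 N while finding the square, and about 19 N on seating, which I backed off before winding.
- **Winding:** I wound the table up about 462° clockwise in three strokes, regripping between them. I then drew the crank straight off and stood it down gently.
- **Level:** With the crank off, the two ends differ by 0.05 to 0.2 mm in the top camera and by 0.15 mm or less in the scene camera. Each fit is uncertain by 0.1 to 0.3 mm. The shaft started about 9 mm out.
- **Other objects:** I saw none disturbed in the last pictures, though I checked this by eye only.
- **Disagreement:** The two cameras differ by up to about 4 mm in x for the screw and the crank, so I set the final fit by feel. They also differ by 0.7° in the shaft's direction on the bench, but not in its level.

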